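# Show a pasta die to the inspection camera

### The job

Pull the die drawer open, take out the thick pasta die and hold it up in the air to the inspection camera, its outlet face (the one with the raised inserts) square to the lens and centred at the focus, 150 mm straight in front of the lens. Finish while still holding the die there, quite still; nothing is put down. Do not touch the camera or its stand, leave the two thin dies in their slots and everything else on the bench where it stands.

Things in the scene. Friction and masses are not known exactly. Their poses are not given: they have to be found in the camera images.
- cabinet: Low stainless bench-top drawer unit, fixed, 290 mm deep, 214 mm wide, 108 mm high, with one drawer. Origin on the bench at the middle of the unit's front; its x axis runs from the front to the back (level), y to the left, z up. The drawer slides out along -x of this frame.
- drawer (a joint): How far the drawer is pulled out, in m: 0 = closed (at the start), 0.175 = stop. It runs with about 2 N of friction, stays where it is left and carries the dies with it. Inside it is 184 mm wide, side walls to 45 mm above the bench, so 60 mm is free at either side of a die.
- drawer_handle (a point): Middle of the drawer's bar handle: a level round bar 10 mm thick and 110 mm long along the cabinet's y, 78 mm above the bench, 40 mm in front of the drawer's front panel (35 mm clear gap behind the bar), 30 mm below the unit's top. It moves with the drawer.
- rack (a point): Middle of the white rack in the drawer, at the height of the dies' centres (59 mm above the bench); axes as the cabinet's. Three slots, at -37, 0 and +37 mm along x, parted by 3 mm thick, 36 mm wide dividers up to 1 mm above the dies' centres. The dies stand on edge on two low rails along x. The drawer's front panel is 77 mm in front of this point, its top edge 92 mm above the bench.
- die: The thick die to be shown: a bronze disc 58 mm in diameter, 30 mm thick, about 0.45 kg (varies), on edge in one of the three slots (varies). Origin at its centre; x is the disc's axis, out of the outlet face, which looks to the drawer's back (cabinet +x). The outlet face has seven round inserts 3 mm proud; the other a plain shallow well. All dies are of one metal; only this one is thick.
- die_face (a point): Centre of the thick die's outlet face, 15 mm from its centre along the die's x; axes as the die's.
- die_b: Thin die with many small holes, 58 mm in diameter, 20 mm thick, in another slot; to be left there. Origin at its centre, x along its axis.
- die_c: Thin die with three straight slits, 58 mm in diameter, 20 mm thick, in another slot; to be left there. Origin at its centre, x along its axis.
- stand: Stand of the inspection camera, fixed: base plate 150 x 120 x 12 mm and an upright post 18 mm thick, 392 mm high; the camera head is clamped in front of it 330 mm above the bench. Origin on the bench under the post; the camera looks to this frame's x (seen from above).
- camera_lens (a point): Middle of the lens front of the camera head (a grey box 36 mm square with a black lens in a ring light 62 mm across). x axis = the way the camera looks: level part as the stand's x, and downwards by 0.35 to 0.65 rad (varies).
- camera_focus (a point): Focus of the camera, a point in the air 150 mm straight in front of the lens, about 0.18 to 0.25 m above the bench; same axes as the lens (x = the way the camera looks, away from the lens). The outlet face's centre belongs here, with the die's x pointing back to the lens, against this x.
- scale: Beige kitchen balance, fixed, 250 x 190 mm, 64 mm high; origin on the bench under its middle. Not part of the job.
- dish: Small round aluminium dish, 56 mm wide, 22 mm high, on the balance's pan; origin under its middle. Leave it.
- jar: Glass jar with steel lid, 90 mm in diameter, 150 mm high; origin under its middle. Leave it.
- pan: Small steel saucepan, 130 mm in diameter, 75 mm high, with a 125 mm handle along its x; origin under its middle. Leave it.

How it is judged:
By the outcome, as a careful person would: the job done as asked, in the order asked, and still so for the second after the job is handed in, while the arm keeps its last pose, push and grip.
It also fails if it takes over 54 s, if anything falls off the work surface, if the arm or the gripper's body presses on something with over 40 N, if the wrist force passes 120 N, or if a joint passes its speed limit or range.

### The arm

A 6-joint arm with a two-finger parallel gripper is mounted at the origin on the work surface. World frame = base frame: x ahead of the robot, y to its left, z up, the work surface at z = 0. Lengths are in m, angles in rad, forces in N, time in s.
With the tool pointing down it reaches from about 0.225 to 0.875 m from the base axis. Payload 3.4 kg.
Tool frame: the origin (TCP) lies at the very end of the fingers, on their centre line; the grasp point (between the pads) lies 19 mm behind it; z points along the fingers, x is the direction in which the jaws open and shut, and the axes are right-handed (so a half turn about z gives the same grasp; the last joint's range is limited). The gripper opens to 85 mm and grips with 20 to 120 N. Pads are 22 mm wide; open, the fingers measure 114 mm over their backs; the gripper's body (76 mm by 85 mm) begins 54 mm behind the grasp point. The pads swing forward as they close: fully open they stand 13 mm farther back than shut.
Start: joints at [-0.121, 0.276, 1.505, -0, 1.361, -0.121], TCP at [0.575, -0, 0.204] pointing down, gripper open.
Joint ranges: [-2.89, 2.89], [-0.75, 2.08], [0.22, 2.7], [-1.18, 4.32], [0.11, 2.71], [-2.7, 2.7]. Speed limits (rad/s): [2.57, 2.57, 3.14, 3.14, 3.14, 3.14].

### API

Orientations are given as a unit quaternion [w, x, y, z].
In Python, from rig import manip gives the robot as it stands.
- The arm moves only by the tool carry_out, never from a script. Its argument "series" is a list of rows, each a list of 2 entries, a list of its own where there are three numbers: the shift along the tool's x, y, z in mm, then the turn about the tool's z in degrees. A call has 1 to 10 rows; each row shifts and turns the pose as measured when the row begins, along the tool's axes as they then stand; what a row does not reach is not made up. A row lasts 1/12 s, in which the tool goes at most 41.7 mm and 7.16 degrees, less where a joint would pass 70% of its speed; a pose out of reach is approached as far as the arm can. A call is refused whole if a number of a shift passes 41.7 or a number of a turn 7.16, either way. A call with a gripper value outside its range is refused whole. "fingers" is the finger opening in mm, from 0 to 85.4, set as the call begins (left out, the last holds). The fingers move at their own pace and stop on an object; "squeeze" is the grip in N (left out, the last holds). Time passes only in rows, so rows that do not move let the fingers close. It gives the time, the measured TCP pose, the force and the opening at its end, in the units of the state.
- manip.get_state(): the state, without advancing time (a new reading comes with each control period).
- manip.get_image(name): name is "scene" or "side" or "wrist"; returns a dict with "frame" (400x640x3 uint8, blue, green, red), "K" (3x3 intrinsics, pixels), "rvec" (rotation vector, rad) and "tvec" (3), from world to camera coordinates, as OpenCV has them; the wrist camera has in their place "mount" (4x4, takes a point from camera to tool coordinates, whose origin is the TCP and whose axes are the tool frame's). Camera axes: x right, y down, z forward; pixel columns grow to the right and rows downward; lengths in m; the calibration is good to about 2 mm. A picture is of the moment at which its call begins: read the wrist's pose just before it. There is no depth.
- manip.sign_off(): hands the job in, once; it reports no verdict.
The state is a dict: "clock": time; "qpos": joint angles; "qd": joint speeds; "effort": joint torques, N m; "position": TCP position; "ee_rot": TCP orientation; "contact_force": force on the tool from outside, world axes, zero at the start; "moment": the same for the moment, N m; "width": finger opening in m.
Only numpy, scipy, OpenCV 4.12 (cv2) and the standard library are available. Lean on these libraries where they do the work, as an engineer would, in place of code of your own. Each camera call takes 0.05 s, during which the arm holds its last target. There are 200 camera calls.

## Working session

There is one attempt and no reset: what is moved stays moved. The work goes in short steps, Python scripts to look and compute and a tool call to move; the robot and the scene stay as the last step left them, time stands still between calls to the robot, and variables do not carry over. Pictures are saved under pics/ and viewed, about 8 in all and at most 12, crops included, and the job is handed in when it is done.

Besides the shell and the picture viewer there is one more tool, called as a command line: name --argument value ..., lists and objects as JSON in quotes. carry_out: Moves the arm, as the interface text tells. Its arguments: {"type":"object","properties":{"series":{"type":"array","items":{"type":"array"}},"fingers":{"type":"number"},"squeeze":{"type":"number"}},"required":["series"]}

```bash
mkdir -p pics; ls; cat > h.py <<'E'
import numpy as np, cv2, json
from rig import manip
from scipy.spatial.transform import Rotation as R
def q2R(q): return R.from_quat([q[1],q[2],q[3],q[0]]).as_matrix()
def snap(name,save=None):
    s=manip.get_state(); im=manip.get_image(name); f=np.array(im["frame"])
    K=np.array(im["K"])
    if name=="wrist":
        T=np.eye(4);T[:3,:3]=q2R(s["ee_rot"]);T[:3,3]=s["position"]
        M=T@np.array(im["mount"]); Rc=M[:3,:3]; c=M[:3,3]
    else:
        Rm=cv2.Rodrigues(np.array(im["rvec"],float))[0]; Rc=Rm.T; c=-Rm.T@np.array(im["tvec"],float).ravel()
    d=dict(K=K.tolist(),Rc=Rc.tolist(),c=c.tolist())
    if save: cv2.imwrite(f"pics/{save}.png",f); json.dump(d,open(f"pics/{save}.json","w"))
    return f,d
def load(n): return cv2.imread(f"pics/{n}.png"),json.load(open(f"pics/{n}.json"))
def ray(d,uv):
    v=np.array(d["Rc"])@np.linalg.inv(d["K"])@np.array([uv[0],uv[1],1.]); return np.array(d["c"]),v/np.linalg.norm(v)
def plane(d,uv,z):
    c,v=ray(d,uv); return c+v*(z-c[2])/v[2]
def tri(*obs):
    A=np.zeros((3,3));b=np.zeros(3)
    for d,uv in obs:
        c,v=ray(d,uv);P=np.eye(3)-np.outer(v,v);A+=P;b+=P@c
    p=np.linalg.solve(A,b); return p,[np.linalg.norm(np.cross(p-ray(d,uv)[0],ray(d,uv)[1])) for d,uv in obs]
def proj(d,P):
    x=np.array(d["K"])@(np.array(d["Rc"]).T@(np.array(P)-d["c"])); return x[:2]/x[2]
E
python3 - <<'E'
from h import *
np.set_printoptions(precision=4,suppress=True)
for n in["scene","side","wrist"]:
    f,d=snap(n,n+"0"); print(n,np.array(d["c"]),np.array(d["Rc"])[:,2],d["K"][0])
    if n!="wrist": cv2.imwrite(f"pics/{n}0b.png",cv2.resize(f,(800,500)))
print(manip.get_state())
E
```

```text
pics
scene [ 1.6206 -0.7776  1.007 ] [-0.6643  0.5266 -0.5305] [430.4071510294468, 0.0, 316.4598166097425]
side [-0.1703  1.2544  0.9881] [ 0.4779 -0.7309 -0.4873] [454.13690269585953, 0.0, 319.6287756734314]
wrist [0.5747 0.0753 0.3732] [-0.0025 -0.2903 -0.9569] [323.56583228300195, 0.0, 321.27283479750696]
{'clock': 0.15, 'qpos': array([-0.121 ,  0.2765,  1.5059,  0.    ,  1.3607, -0.121 ]), 'qd': array([ 0.0006, -0.0028, -0.0027, -0.0018, -0.0016,  0.0002]), 'effort': array([  0.001 , -41.7144, -24.6032,  -0.0001,   0.0076,  -0.    ]), 'position': array([0.5746, 0.0001, 0.2036]), 'ee_rot': array([-0.0001,  1.    , -0.    , -0.0007]), 'contact_force': array([ 0.404 ,  1.0455, -0.5671]), 'moment': array([-0.0343,  0.0119,  0.0476]), 'width': 0.08574197713455939}
```

View pics/scene0b.png

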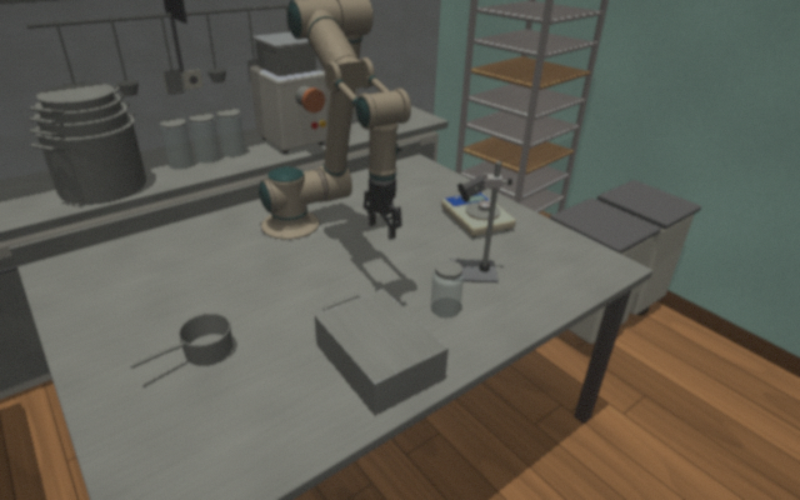

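View pics/side0b.png

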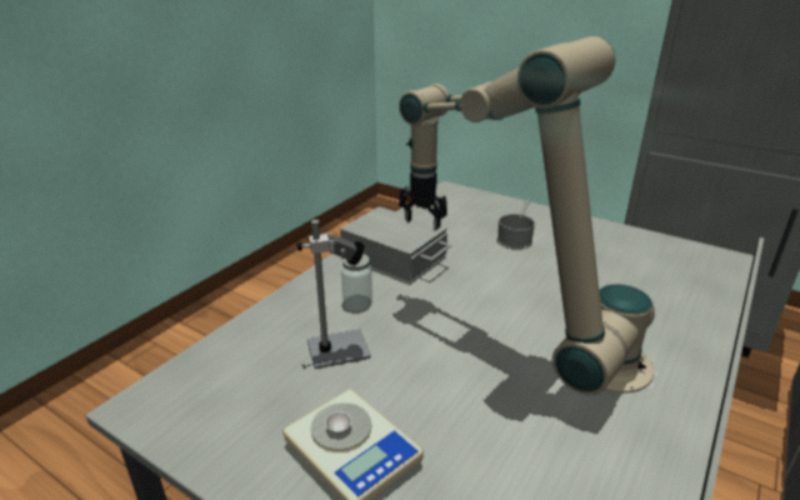

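The scene view shows the cabinet at about (380,350), with the pan on the left at (207,340). The jar is at (447,290), the stand at (487,268) with its camera head at (470,187), and the balance at (478,212). The side view shows the drawer handle facing the robot at (437,262) and the inspection camera head at (352,250). I'll make one composite of zoomed crops to get exact pixels.

```bash
python3 - <<'E'
from h import *
def crop(n,x0,y0,w,h,W,H):
    f,_=load(n); c=cv2.resize(f[y0:y0+h,x0:x0+w],(W,H),interpolation=cv2.INTER_CUBIC)
    for i in range(0,w,10):
        u=int(i*W/w); cv2.line(c,(u,0),(u,4 if (x0+i)%50 else 12),(0,255,255),1)
        if (x0+i)%20==0: cv2.putText(c,str(x0+i),(u,22),0,.35,(0,255,255),1)
    for i in range(0,h,10):
        v=int(i*H/h); cv2.line(c,(0,v),(4 if (y0+i)%50 else 12,v),(0,255,255),1)
        if (y0+i)%20==0: cv2.putText(c,str(y0+i),(6,v+4),0,.35,(0,255,255),1)
    return np.clip(c.astype(float)*1.5,0,255).astype(np.uint8)
a=crop("scene0",240,220,130,100,400,300); b=crop("side0",260,150,120,90,400,300)
c=crop("scene0",350,120,80,120,200,300); e=crop("side0",235,165,80,120,200,300)
g=crop("wrist0",0,0,640,400,400,250); g=cv2.copyMakeBorder(g,0,50,0,0,cv2.BORDER_CONSTANT)
cv2.imwrite("pics/comp.png",np.vstack([np.hstack([a,b]),np.hstack([c,e,g])]))
E
```

```text
(no output)
```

View pics/comp.png

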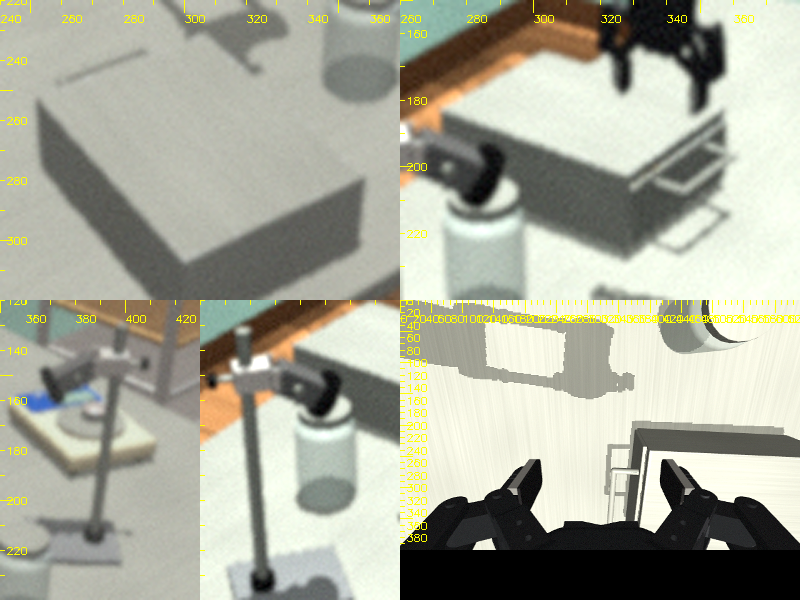

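```bash
python3 - <<'E'
from h import *
np.set_printoptions(precision=4,suppress=True)
_,S=load("scene0");_,D=load("side0")
for n,uv in dict(backR=(252.4,251.8),backNear=(300.1,305.8),right=(358.3,278.2)).items(): print(n,plane(S,uv,.108))
for n,uv in dict(left=(272.9,183.6),front=(328.4,203.4),right=(357.5,183.9)).items(): print(n,plane(D,uv,.108))
print("handle ends",plane(S,(258.5,247),.078),plane(S,(287.8,236.2),.078))
print("stand",plane(S,(387.6,212.8),.012),plane(D,(259.8,277),.012),tri((S,(398.4,131.2)),(D,(251.8,177))))
print("lens",tri((S,(372,152.8)),(D,(285,202.2))))
print("headback",tri((S,((93-0)/2.5+350,120+70/2.5)),(D,(235+85/2.5,165+78/2.5))))
E
```

```text
backR [ 0.6366 -0.258   0.108 ]
backNear [ 0.921  -0.2711  0.108 ]
right [ 0.9341 -0.0625  0.108 ]
left [ 0.9198 -0.0544  0.108 ]
front [ 0.636  -0.0409  0.108 ]
right [ 0.621 -0.246  0.108]
handle ends [ 0.5936 -0.2107  0.078 ] [ 0.6018 -0.0951  0.078 ]
stand [0.6394 0.3796 0.012 ] [0.6536 0.3611 0.012 ] (array([0.6538, 0.361 , 0.3866]), [np.float64(0.0007036751629770028), np.float64(0.0007036751629773231)])
lens (array([0.5875, 0.2986, 0.2909]), [np.float64(0.004428721826194589), np.float64(0.0044287218261943335)])
headback (array([0.6253, 0.333 , 0.3166]), [np.float64(0.007720769343002529), np.float64(0.007720769343002529)])
```

The composite shows the cabinet's top corners, the handle, and the camera head tilted down towards the robot. I make the cabinet front about (0.63,-0.15) with yaw about -0.05, the handle about (0.596,-0.152), the stand about (0.654,0.361) and the lens about (0.588,0.299,0.29). Next I move above the handle and check from near.

carry_out --series '[[[4,30,6],-1],[[4,30,6],-1],[[4,30,6],-1],[[4,30,6],0],[[4,30,6],0],[[0,0,0],0]]' --fingers 30 --squeeze 40

```text
clock: 0.65
position: [0.6, -0.1519, 0.1706]
ee_rot: [-0.001, 1.0, 0.031, -0.001]
contact_force: [-0.2, -0.2, -0.0]
width: 0.0303
```

```bash
python3 - <<'E'
from h import *
f,d=snap("wrist","w1"); s=manip.get_state(); print(s["position"],R.from_matrix(q2R(s["ee_rot"])).as_euler("xyz"),s["clock"],s["width"])
g=f.copy()
for x in range(0,640,20): cv2.line(g,(x,0),(x,10 if x%100==0 else 4),(0,0,255),1)
for y in range(0,400,20): cv2.line(g,(0,y),(10 if y%100==0 else 4,y),(0,0,255),1)
cv2.imwrite("pics/w1b.png",g)
E
```

```text
[ 0.59943426 -0.14923822  0.17104565] [-3.13671252e+00  2.86312484e-03  6.21051927e-02] 0.7 0.029877054673871126
```

View pics/w1b.png

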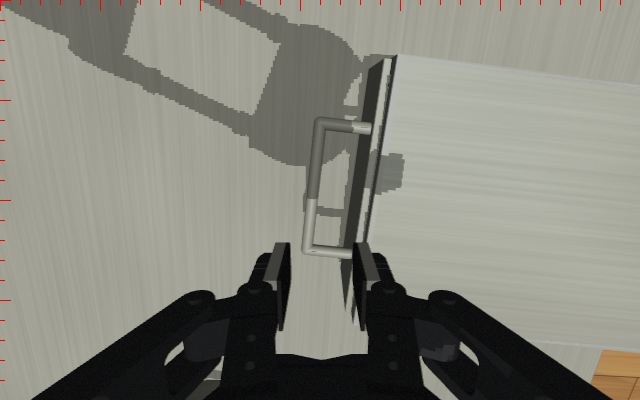

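The bar handle runs from (320,122) to (307,249), and the cabinet's front top edge from (396,55) to (372,243).

```bash
python3 - <<'E'
from h import *
_,d=load("w1")
a,b=plane(d,(320,122),.078),plane(d,(307,249),.078); print(a,b,(a+b)/2,np.linalg.norm(a-b)); v=a-b; print("yaw",np.arctan2(-v[0],v[1]))
p,q,r=[plane(d,x,.108) for x in((396,55),(371,243),(640,85))]; v=p-q; print(p,q,"yaw",np.arctan2(-v[0],v[1]),np.arctan2(*(r-p)[1::-1]))
E
```

```text
[ 0.5949006  -0.09308844  0.078     ] [ 0.59003562 -0.20368258  0.078     ] [ 0.59246811 -0.14838551  0.078     ] 0.11070109694698954
yaw -0.043961161861073066
[ 0.64254714 -0.04502532  0.108     ] [ 0.64041162 -0.18089935  0.108     ] yaw -0.015715618979664555 -0.050673138017339296
```

carry_out --series '[[[-7,-1,0],6.1],[[0,0,20],0],[[0,0,30],0],[[0,0,30],0],[[0,0,20],0],[[0,0,10],0],[[0,0,0],0]]'

```text
clock: 1.28
position: [0.5923, -0.1423, 0.0596]
ee_rot: [-0.004, 1.0, -0.025, 0.0]
contact_force: [-0.3, -0.6, 0.4]
width: 0.03
```

```bash
python3 - <<'E'
from h import *
s=manip.get_state(); print(s["position"],R.from_matrix(q2R(s["ee_rot"])).as_euler("xyz"),s["clock"],s["width"],s["contact_force"])
E
```

```text
[ 0.59226553 -0.14230287  0.05958506] [-3.13295755e+00  1.61854597e-04 -4.95959660e-02] 1.2833 0.030004157653217896 [-0.308312   -0.63519597  0.42615808]
```

carry_out --series '[[[0,0,0],0],[[0,0,0],0],[[0,0,0],0],[[0,0,0],0]]' --fingers 0 --squeeze 40

```text
clock: 1.62
position: [0.5943, -0.1411, 0.063]
ee_rot: [-0.004, 1.0, -0.024, 0.002]
contact_force: [0.1, 0.0, 0.4]
width: 0.0004
```

carry_out --series '[[[-10,0,0],0],[[-15,0,0],0],[[-20,0,0],0],[[-20,0,0],0],[[-20,0,0],0],[[-20,0,0],0],[[-20,0,0],0],[[-20,0,0],0],[[-15,0,0],0],[[-6,0,0],0]]'

```text
clock: 2.45
position: [0.4218, -0.134, 0.0682]
ee_rot: [-0.001, 1.0, -0.023, 0.009]
contact_force: [-0.4, 0.3, 0.4]
width: -0.0002
```

The fingers shut to 0 mm, so the bar was missed. I'll look.

```bash
python3 - <<'E'
from h import *
f,d=snap("wrist","w2");g,e=snap("side","s2")
c=cv2.resize(g[130:270,230:430],(640,448)); cv2.imwrite("pics/c2.png",np.hstack([cv2.resize(f,(400,250)),cv2.resize(c,(357,250))]))
s=manip.get_state();print(s["position"],s["width"],s["clock"])
E
```

```text
[ 0.42338195 -0.13442401  0.0683112 ] -8.876805827930972e-05 2.55
```

View pics/c2.png

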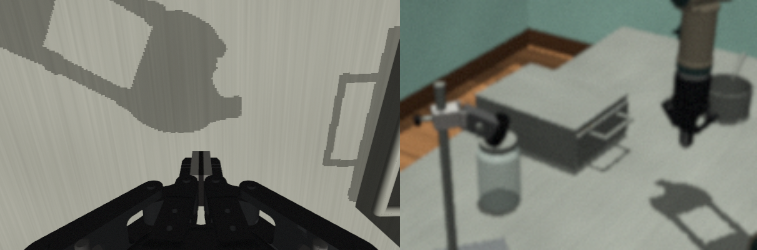

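The drawer is still shut and the bar slipped out. I'll check the tool height against the fixed cameras.

```bash
python3 - <<'E'
from h import *
s=manip.get_state();P=np.array(s["position"]);Rt=q2R(s["ee_rot"]);print(P,R.from_matrix(Rt).as_euler("xyz"))
f,d=snap("wrist","w3"); print("wrist",proj(d,P),proj(d,P-Rt[:,2]*.019))
tiles=[cv2.resize(f[200:400,200:520],(400,250))]
for n in("side","scene"):
    f,d=snap(n,n+"3"); p=proj(d,P); print(n,p); x,y=int(p[0]),int(p[1])
    c=cv2.resize(f[y-30:y+20,x-40:x+40],(400,250),interpolation=cv2.INTER_CUBIC)
    cv2.circle(c,(int((p[0]-x+40)*5),int((p[1]-y+30)*5)),3,(0,0,255),-1); tiles.append(c)
f,d=load("w3")
h=proj(load("side3")[1],[.5925,-.148,.078]).astype(int); g,_=load("side3")
c=cv2.resize(g[h[1]-25:h[1]+25,h[0]-40:h[0]+40],(400,250),interpolation=cv2.INTER_CUBIC)
D=load("side3")[1]
for yy in np.linspace(-.055,.055,5):
    q=proj(D,[.5925+.045*yy,-.148+yy,.078])-h; cv2.circle(c,(int((q[0]+40)*5),int((q[1]+25)*5)),2,(0,0,255),-1)
tiles.append(c)
cv2.imwrite("pics/c3.png",np.vstack([np.hstack(tiles[:2]),np.hstack(tiles[2:])]))
E
```

```text
[ 0.42338195 -0.13442401  0.0683112 ] [-3.14000703 -0.02006628 -0.04729606]
wrist [321.77217167 238.47852186] [321.79307192 253.61835584]
side [388.04601077 217.25417499]
scene [252.64831163 218.78059306]
```

View pics/c3.png

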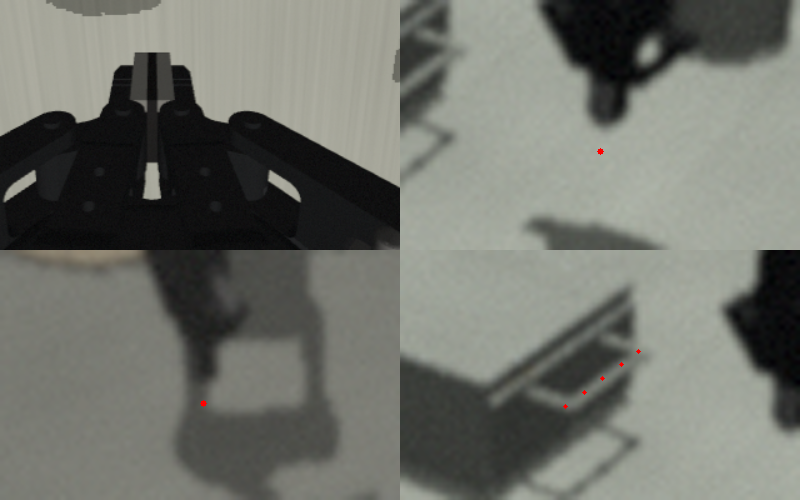

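The projected TCP agrees with the fingertips: the light pads blend into the bench. The handle dots match to within about 1.5 px. I also see that idle rows creep upward about 0.5–0.9 mm each. I'll retry and look with the fingers straddling the bar before closing.

carry_out --series '[[[0,0,-30],0],[[0,0,-40],0],[[20,0,-10],0],[[35,0,0],0],[[35,0,0],0],[[35,0,0],0],[[30,0,0],0],[[13,0,0],0],[[0,0,0],0]]' --fingers 30

```text
clock: 3.45
position: [0.6102, -0.1436, 0.1558]
ee_rot: [0.001, 1.0, -0.022, 0.015]
contact_force: [0.3, -0.1, 0.7]
width: 0.0303
```

```bash
python3 - <<'E'
from h import *
snap("side")
s=manip.get_state(); print(s["position"],R.from_matrix(q2R(s["ee_rot"])).as_euler("xyz"))
f,d=snap("wrist","w4")
# bar: print column intensity profiles at a few rows around expected bar
for y in(-.11,-.13,-.15): print(proj(d,[.5925,y,.078]))
cv2.imwrite("pics/w4b.png",f)
E
```

```text
[ 0.60873821 -0.14348357  0.15550544] [ 3.14143148 -0.02931312 -0.04416958]
[295.70932055 158.18669226]
[297.42336858 183.44041403]
[299.06052033 207.56119382]
```

View pics/w4b.png

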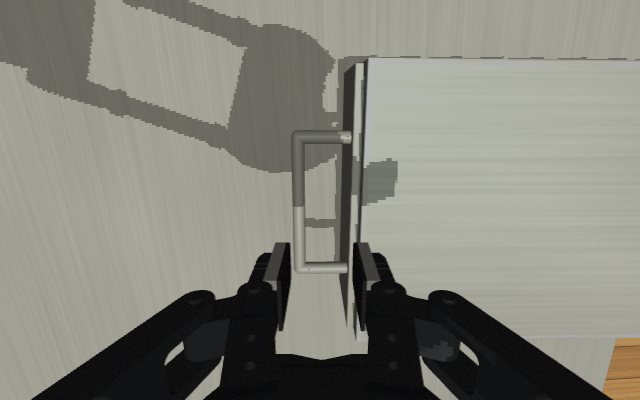

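The bar is at column 298, rows 133–268, which confirms the handle at x = 0.5925 and y from -0.09 to -0.20. I descend and check again before closing.

carry_out --series '[[[-15,4,0],0],[[0,0,25],0],[[0,0,30],0],[[0,0,25],0],[[0,0,10],0]]'

```text
clock: 3.97
position: [0.5894, -0.1468, 0.0664]
ee_rot: [0.001, 1.0, -0.022, 0.015]
contact_force: [-1.1, 0.2, -0.0]
width: 0.0301
```

```bash
python3 - <<'E'
from h import *
snap("side"); s=manip.get_state(); print(s["position"],R.from_matrix(q2R(s["ee_rot"])).as_euler("xyz"),s["width"])
f,d=snap("wrist","w5")
cv2.imwrite("pics/w5b.png",f[80:330,150:500])
E
```

```text
[ 0.5884484  -0.14650691  0.06544125] [ 3.14030914 -0.02685609 -0.0443365 ] 0.02988433744688641
```

View pics/w5b.png

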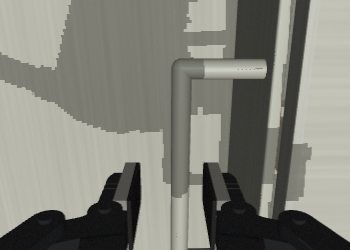

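The bar is between the fingers. I go 8 mm lower and close.

carry_out --series '[[[3,0,9],0],[[0,0,2],0]]'

```text
clock: 4.23
position: [0.5944, -0.1478, 0.0585]
ee_rot: [0.002, 1.0, -0.022, 0.017]
contact_force: [0.0, 0.6, -0.4]
width: 0.0301
```

carry_out --series '[[[0,0,1],0],[[0,0,1],0],[[0,0,1],0]]' --fingers 0 --squeeze 60

```text
clock: 4.48
position: [0.5966, -0.1486, 0.0581]
ee_rot: [0.003, 1.0, -0.022, 0.019]
contact_force: [-0.3, 0.2, -0.8]
width: 0.0001
```

```bash
python3 - <<'E'
from h import *
f,d=snap("wrist","w6"); s=manip.get_state(); P=np.array(s["position"]);Rt=q2R(s["ee_rot"]);print(P,s["width"],s["contact_force"])
g=f.copy()
for k,c in((0,(0,0,255)),(.019,(0,255,0))):
    cv2.circle(g,tuple(proj(d,P-Rt[:,2]*k).astype(int)),2,c,-1)
for y in(-.10,-.12,-.14,-.148): cv2.circle(g,tuple(proj(d,[.5925-.045*(-.148-y)*-1,y,.078]).astype(int)),1,(255,0,0),-1)
a=cv2.resize(g[120:320,220:420],(400,400)); 
f5,d5=load("w5"); 
b=cv2.resize(f5[120:320,220:420],(400,400)); cv2.imwrite("pics/c6.png",np.hstack([a,b]))
E
```

```text
[ 0.59654872 -0.14853354  0.0579181 ] -0.000298544783110878 [ 0.88582188 -0.17348585 -0.42278685]
```

View pics/c6.png

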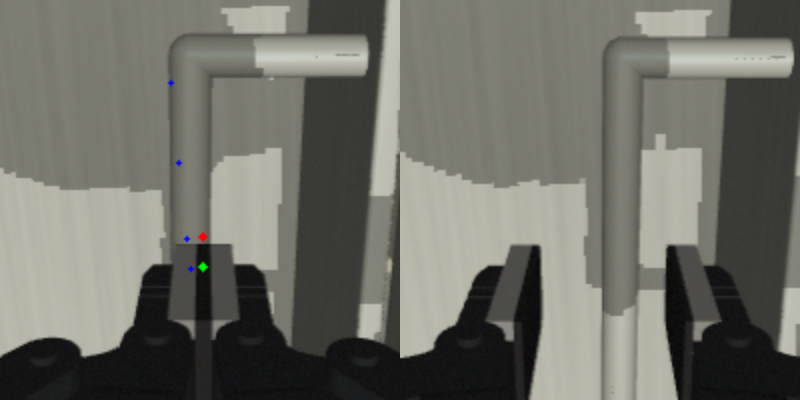

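The fingers occlude the bar without holding it. Three checks agree that the visible fingertips sit about 25 mm behind the reported TCP: the side and scene projections, and the pad edges and gap in the wrist view. So I need to go about 24 mm lower than the nominal numbers say.

carry_out --series '[[[-3,0,-6],0],[[0,0,0],0],[[0,0,8],0],[[0,0,12],0],[[0,0,10],0],[[0,0,2],0]]' --fingers 30

```text
clock: 5.03
position: [0.5962, -0.1493, 0.0334]
ee_rot: [0.004, 1.0, -0.022, 0.022]
contact_force: [0.2, 0.5, 0.3]
width: 0.0299
```

carry_out --series '[[[0,0,1],0],[[0,0,1],0],[[0,0,1],0]]' --fingers 0 --squeeze 50

```text
clock: 5.28
position: [0.5944, -0.1489, 0.0302]
ee_rot: [0.004, 1.0, -0.022, 0.02]
contact_force: [-1.6, 0.1, 12.1]
width: 0.0082
```

Gripped (8 mm). Now I pull.

carry_out --series '[[[-10,0,0],0],[[-15,0,-1],0],[[-20,0,-1],0],[[-20,0,-1],0],[[-20,0,-1],0],[[-20,0,-1],0],[[-20,0,-1],0],[[-20,0,-1],0],[[-15,0,-1],0],[[-10,0,0],0]]'

```text
clock: 6.12
position: [0.4377, -0.1412, 0.0303]
ee_rot: [0.005, 0.999, -0.024, 0.038]
contact_force: [1.8, 1.5, 5.6]
width: 0.0082
```

carry_out --series '[[[-8,0,-1],0],[[-8,0,-1],0],[[-6,0,0],0]]'

```text
clock: 6.37
position: [0.4218, -0.1406, 0.0305]
ee_rot: [0.005, 0.999, -0.028, 0.047]
contact_force: [31.3, 10.3, -26.1]
width: 0.0083
```

At the stop. I release, rise, move over the rack, and turn 90° so that the jaws lie along the cabinet's y.

carry_out --series '[[[0,0,0],0],[[0,0,0],0],[[0,0,-15],0],[[0,0,-35],0],[[0,0,-40],0],[[0,0,-40],0],[[30,0,-40],0],[[35,0,-10],0],[[35,0,0],0],[[30,0,0],0]]' --fingers 30

```text
clock: 7.2
position: [0.5241, -0.1445, 0.2238]
ee_rot: [0.004, 0.999, -0.029, 0.042]
contact_force: [-0.0, -0.3, -0.7]
width: 0.0299
```

carry_out --series '[[[0,0,0],7],[[0,0,0],7],[[0,0,0],7],[[0,0,0],7],[[0,0,0],7],[[0,0,0],7],[[0,0,0],7],[[0,0,0],7],[[0,0,0],7],[[0,0,0],7]]' --fingers 85

```text
clock: 8.03
position: [0.5281, -0.1468, 0.2254]
ee_rot: [-0.018, 0.793, -0.608, 0.036]
contact_force: [-0.9, -1.0, 0.7]
width: 0.085
```

carry_out --series '[[[0,0,0],7],[[0,0,0],7],[[0,0,0],3],[[0,0,0],0]]'

```text
clock: 8.37
position: [0.5255, -0.1472, 0.2253]
ee_rot: [0.021, -0.69, 0.723, -0.031]
contact_force: [-0.8, 0.3, 1.0]
width: 0.0849
```

```bash
python3 - <<'E'
from h import *
np.set_printoptions(precision=3,suppress=True)
snap("side"); s=manip.get_state(); f,d=snap("wrist","w7"); print(s["position"],s["clock"],s["qpos"]); print(q2R(s["ee_rot"]))
cv2.imwrite("pics/w7b.png",f)
E
```

```text
[ 0.526 -0.147  0.225] 8.4167 [-0.412  0.177  1.589  0.016  1.303  1.201]
[[-0.045 -0.996  0.073]
 [-0.999  0.044 -0.015]
 [ 0.012 -0.073 -0.997]]
```

View pics/w7b.png

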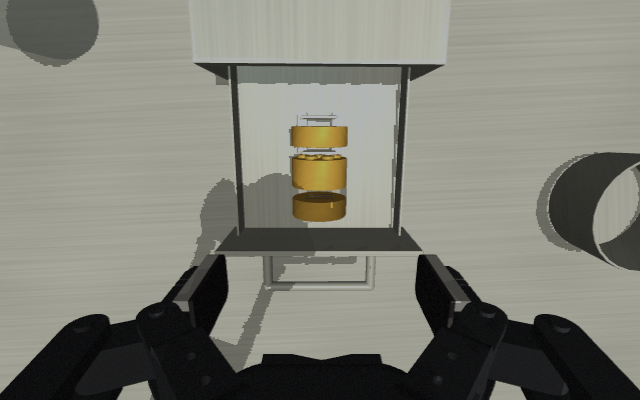

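The drawer is open. The thick die is in the middle slot (inserts at row 157, columns 292–347, rows 157–189). Thin dies stand on both sides of it. The drawer front panel's top is at rows 228–252.

```bash
python3 - <<'E'
from h import *
np.set_printoptions(precision=4,suppress=True)
f,d=load("w7"); 
h=cv2.cvtColor(f,cv2.COLOR_BGR2HSV); m=((h[...,1]>110)&(h[...,0]<35)&(h[...,2]>40)).astype(np.uint8)
n,l,st,c=cv2.connectedComponentsWithStats(m); print([list(map(int,x)) for x in st[1:] if x[4]>60])
for y in(124,147,157,160,189,192,196,220): print(y,plane(d,(319.5,y),.088))
print("sides",plane(d,(291.5,172),.06),plane(d,(347.5,172),.06))
print("panel top",plane(d,(319,252),.092),plane(d,(319,228),.092),"handle",plane(d,(319,286),.078), "cabfront",plane(d,(193,65),.108),plane(d,(446,65),.108))
# column profile hue/val
print(f[118:226:2,319].tolist())
E
```

```text
[[292, 126, 55, 22, 1146], [292, 154, 54, 37, 1853], [293, 192, 53, 30, 1363]]
124 [ 0.588  -0.1487  0.088 ]
147 [ 0.5666 -0.1477  0.088 ]
157 [ 0.5572 -0.1472  0.088 ]
160 [ 0.5543 -0.1471  0.088 ]
189 [ 0.5259 -0.1458  0.088 ]
192 [ 0.5229 -0.1456  0.088 ]
196 [ 0.5189 -0.1455  0.088 ]
220 [ 0.4942 -0.1443  0.088 ]
sides [ 0.5401 -0.117   0.06  ] [ 0.5373 -0.1762  0.06  ]
panel top [ 0.4617 -0.1422  0.092 ] [ 0.4872 -0.1434  0.092 ] handle [ 0.4167 -0.1402  0.078 ] cabfront [ 0.6412 -0.0444  0.108 ] [ 0.6318 -0.2582  0.108 ]
[[81, 93, 94], [109, 117, 114], [180, 181, 177], [179, 180, 177], [65, 99, 112], [70, 162, 177], [70, 164, 177], [71, 163, 177], [73, 168, 177], [74, 168, 178], [71, 166, 178], [71, 163, 177], [70, 160, 178], [66, 156, 178], [68, 156, 177], [175, 180, 177], [77, 88, 90], [181, 180, 177], [61, 101, 107], [73, 168, 177], [33, 84, 100], [33, 85, 106], [66, 158, 177], [68, 160, 178], [69, 161, 178], [68, 160, 177], [68, 160, 177], [70, 164, 177], [70, 161, 178], [70, 162, 177], [68, 157, 177], [66, 156, 177], [70, 160, 178], [66, 155, 177], [67, 154, 178], [66, 153, 177], [74, 137, 162], [21, 52, 67], [32, 48, 58], [42, 51, 56], [34, 39, 45], [19, 49, 66], [20, 52, 68], [39, 100, 130], [41, 100, 131], [39, 99, 129], [42, 103, 134], [40, 101, 132], [40, 100, 131], [41, 99, 129], [40, 98, 127], [38, 97, 127], [167, 178, 176], [160, 172, 172]]
```

The die centre is about (0.538, -0.1465, 0.059), almost exactly along the tool's axis. I descend.

carry_out --series '[[[-2,0,25],0],[[0,0,35],0],[[0,0,35],0],[[0,0,35],0],[[0,0,25],0],[[0,0,10],0],[[0,0,0],0]]'

```text
clock: 9.05
position: [0.5413, -0.1499, 0.0587]
ee_rot: [0.022, -0.695, 0.718, -0.035]
contact_force: [-0.6, -0.3, -0.1]
width: 0.0849
```

```bash
cat >> h.py <<'E'
def goto(target):
    s=manip.get_state(); Rt=q2R(s["ee_rot"]); P=np.array(s["position"])
    print("P",P.round(4),"z",Rt[:,2].round(3),"x",Rt[:,0].round(3),"shift mm",(Rt.T@(np.array(target)-P)*1000).round(1),"F",np.round(s["contact_force"],1),"w",round(s["width"],4),"t",s["clock"])
E
python3 - <<'E'
from h import *
f,d=snap("wrist","w8")
h=cv2.cvtColor(f,cv2.COLOR_BGR2HSV); m=((h[...,1]>110)&(h[...,0]<35)&(h[...,2]>40)).astype(np.uint8)
n,l,st,c=cv2.connectedComponentsWithStats(m); print([list(map(int,x)) for x in st[1:] if x[4]>60])
s=manip.get_state();Rt=q2R(s["ee_rot"])
C=np.array([.538,-.1465,.059]); goto(C+Rt[:,2]*.045)
print(proj(d,[.538,-.1465,.088]),proj(d,[.538,-.1755,.059]),proj(d,[.538,-.1175,.059]))
E
```

```text
[[264, 153, 108, 52, 5030], [266, 207, 103, 138, 12550]]
P [ 0.5416 -0.15    0.0595] z [ 0.081 -0.02  -0.996] x [-0.033 -0.999  0.018] shift mm [-3.4  3.7 45.2] F [ 0.3 -0.3 -0.1] w 0.085 t 9.1
[318.08994287 262.65752623] [368.52835386 240.03332842] [266.73313578 243.85209858]
```

carry_out --series '[[[-3,3,15],0.7],[[0,0,15],0],[[0,0,12],0],[[0,0,4],0]]'

```text
clock: 9.43
position: [0.5473, -0.15, 0.0181]
ee_rot: [0.024, -0.691, 0.721, -0.041]
contact_force: [-1.0, 0.1, 0.0]
width: 0.0848
```

```bash
python3 - <<'E'
from h import *
f,d=snap("wrist","w9"); goto([.538+.0035,-.1465-.0008,.0142])
h=cv2.cvtColor(f,cv2.COLOR_BGR2HSV); m=((h[...,1]>110)&(h[...,0]<35)&(h[...,2]>40)).astype(np.uint8)
for r in(200,240,280,320):
    x=np.where(m[r])[0]; print(r,(x.min(),x.max()) if len(x) else None)
for X in(.553,.523): print(proj(d,[X,-.1465,.088]),proj(d,[X,-.1755,.059]),proj(d,[X,-.1175,.059]))
print([int(v) for v in f[160:400:6,319,2]])
E
```

```text
P [ 0.5476 -0.1502  0.0182] z [ 0.092 -0.025 -0.995] x [-0.043 -0.999  0.021] shift mm [-2.7  6.6  3.3] F [-0.3  0.5  0.4] w 0.085 t 9.4833
200 (np.int64(250), np.int64(386))
240 (np.int64(267), np.int64(368))
280 (np.int64(253), np.int64(382))
320 (np.int64(255), np.int64(380))
[318.29494765 283.50515601] [383.0826064  250.12421656] [251.63162154 256.4745092 ]
[321.90936931 358.14290865] [383.35742925 311.73275168] [257.29427167 318.10598404]
[200, 199, 60, 111, 117, 128, 200, 200, 200, 200, 200, 200, 200, 200, 200, 152, 82, 78, 81, 79, 150, 149, 150, 149, 150, 151, 149, 147, 145, 150, 144, 147, 142, 78, 15, 16, 20, 20, 18, 17]
```

carry_out --series '[[[-3,5.5,4],0],[[0,1,1],0]]'

```text
clock: 9.65
position: [0.5432, -0.1476, 0.0145]
ee_rot: [0.025, -0.691, 0.721, -0.043]
contact_force: [-1.1, 0.8, -0.8]
width: 0.0846
```

carry_out --series '[[[0,1,0.5],0],[[0,1,0.5],0],[[0,0,0],0],[[0,0,0],0]]' --fingers 40 --squeeze 40

```text
clock: 9.98
position: [0.5419, -0.1484, 0.0158]
ee_rot: [0.026, -0.692, 0.72, -0.045]
contact_force: [-0.1, 0.4, -4.8]
width: 0.0571
```

```bash
python3 - <<'E'
from h import *
f,d=snap("wrist","w10"); goto([.5393+.0035,-.1465-.0008,.0142])
E
```

```text
P [ 0.5419 -0.1484  0.0157] z [ 0.099 -0.029 -0.995] x [-0.041 -0.999  0.025] shift mm [-1.2 -0.7  1.5] F [ 1.1 -0.6 -1.5] w 0.0568 t 10.0333
```

Gripped at 57 mm. I lift straight up in the world frame, compensating for the tool's tilt.

carry_out --series '[[[0.2,-0.8,-8],0],[[0.2,-1,-10],0],[[0.2,-1,-10],0],[[0.2,-1,-10],0],[[0.2,-1,-10],0],[[0,0,-2],0]]'

```text
clock: 10.53
position: [0.5399, -0.1464, 0.0676]
ee_rot: [0.025, -0.692, 0.721, -0.042]
contact_force: [1.0, -0.3, -5.1]
width: 0.0569
```

```bash
python3 - <<'E'
from h import *
f,d=snap("wrist","w11"); goto([.5,-.145,.07])
h=cv2.cvtColor(f,cv2.COLOR_BGR2HSV); m=((h[...,1]>110)&(h[...,0]<35)&(h[...,2]>40)).astype(np.uint8)
n,l,st,c=cv2.connectedComponentsWithStats(m); print([list(map(int,x)) for x in st[1:] if x[4]>60])
print(m[:,319].nonzero()[0][[0,-1]], [int(v) for v in f[150:400:5,319,2]])
E
```

```text
P [ 0.5397 -0.1463  0.0672] z [ 0.094 -0.025 -0.995] x [-0.042 -0.999  0.021] shift mm [ 0.5 39.2 -6.5] F [ 0.2  0.8 -4.6] w 0.057 t 10.5833
[[272, 151, 103, 47, 4335], [253, 221, 137, 122, 14099]]
[151 342] [144, 81, 195, 194, 195, 195, 194, 194, 194, 195, 195, 127, 127, 126, 127, 75, 81, 67, 194, 80, 80, 76, 72, 88, 142, 143, 145, 144, 144, 145, 144, 145, 143, 142, 144, 146, 141, 144, 140, 63, 62, 65, 19, 10, 16, 18, 19, 18, 13, 17]
```

The die is held (-4.6 N on the wrist, about its weight). The face has to tilt up to meet the lens, but the tool keeps its tilt, so I'll pivot the die about the jaw axis. The plan is to push the lower plain face against the fixed cabinet's left top edge. First I check the free space there.

```bash
python3 - <<'E'
from h import *
_,S=load("scene0");_,D=load("side0")
print("jar",plane(S,(357,245),0.005),plane(D,(285.5,240),0.005), "jar lid", tri((S,(447*.8,268*.8)),(D,(357*.8,262*.8))))
s=manip.get_state();Rt=q2R(s["ee_rot"]); g=np.array(s["position"])-Rt[:,2]*.045; print("g",g); goto(np.array([.69,.02,.16])+Rt[:,2]*.045)
E
```

```text
jar [0.71822781 0.13767691 0.005     ] [0.71867665 0.13175927 0.005     ] jar lid (array([0.71154173, 0.1327191 , 0.14202279]), [np.float64(0.00032065215415297857), np.float64(0.0003206521541530077)])
g [ 0.53546025 -0.14514423  0.11203108]
P [ 0.5397 -0.1463  0.0672] z [ 0.094 -0.025 -0.995] x [-0.042 -0.999  0.021] shift mm [-170.5 -151.6  -37.4] F [ 0.2  0.8 -4.6] w 0.057 t 10.5833
```

carry_out --series '[[[0,-1,-15],0],[[0,-2,-20],0],[[-15,-14,-3],0],[[-25,-25,0],0],[[-25,-25,0],0],[[-25,-25,0],0],[[-25,-25,0],0],[[-22,-16,0],0],[[-13,-8,0],-3]]' --squeeze 60

```text
clock: 11.33
position: [0.6775, 0.0037, 0.1097]
ee_rot: [-0.018, 0.708, -0.705, 0.034]
contact_force: [0.2, 0.1, -5.0]
width: 0.0561
```

carry_out --series '[[[0,0,0],-7],[[0,0,0],-7],[[0,0,0],-7],[[0,0,0],-7],[[0,0,0],-7],[[0,0,0],-7],[[0,0,0],-7],[[0,0,0],-7],[[0,0,0],-7],[[0,0,0],-7]]'

```text
clock: 12.17
position: [0.6705, 0.0126, 0.0963]
ee_rot: [0.004, 0.987, -0.156, 0.025]
contact_force: [0.4, -0.2, -4.8]
width: 0.0563
```

carry_out --series '[[[0,0,0],-7],[[0,0,0],-7],[[0,0,0],-3],[[0,0,0],0]]'

```text
clock: 12.5
position: [0.6661, 0.0132, 0.0914]
ee_rot: [0.007, 1.0, -0.002, 0.018]
contact_force: [-0.2, -0.4, -4.5]
width: 0.0557
```

```bash
python3 - <<'E'
from h import *
f,d=snap("wrist","w12"); 
s=manip.get_state();Rt=q2R(s["ee_rot"]); g=np.array(s["position"])-Rt[:,2]*.045; print("g",g,Rt[:,1]); goto(np.array([.68,-.025,.132])+Rt[:,2]*.045)
h=cv2.cvtColor(f,cv2.COLOR_BGR2HSV); m=((h[...,1]>110)&(h[...,0]<35)&(h[...,2]>40)).astype(np.uint8)
n,l,st,c=cv2.connectedComponentsWithStats(m); print([list(map(int,x)) for x in st[1:] if x[4]>60])
print([int(v) for v in f[200:400:5,321,2]]); print(proj(d,g))
cv2.imwrite("pics/w12b.png",f)
E
```

```text
g [0.66421859 0.01392703 0.13615125] [-0.00672454 -0.99988185  0.0138228 ]
P [0.6658 0.0133 0.0912] z [ 0.036 -0.014 -0.999] x [ 0.999 -0.006  0.036] shift mm [15.9 38.8  5.3] F [ 0.  -0.3 -5.7] w 0.0561 t 12.55
[[254, 221, 136, 122, 14015], [189, 371, 15, 29, 247]]
[183, 184, 184, 186, 185, 79, 78, 76, 157, 78, 79, 78, 79, 111, 153, 154, 153, 154, 152, 156, 153, 154, 150, 149, 152, 152, 149, 151, 150, 183, 187, 187, 20, 13, 20, 20, 16, 20, 15, 16]
[321.19616474 280.33587738]
```

Before pivoting, I go up beside the inspection camera and look at its head from the side with the wrist camera, to get the required angles.

carry_out --series '[[[0,-8,-30],0],[[0,-20,-38],0],[[0,-22,-38],0],[[0,-22,-38],6.5],[[0,-22,-38],6.5],[[0,-20,-28],6.5],[[0,0,-1],7],[[0,0,-1],7],[[0,0,-1],7],[[0,0,-1],6]]'

```text
clock: 13.38
position: [0.6631, 0.1344, 0.3034]
ee_rot: [0.0, 0.908, -0.418, 0.011]
contact_force: [0.7, 0.0, -4.9]
width: 0.0562
```

```bash
python3 - <<'E'
from h import *
goto([.66,.134,.30]); f,d=snap("wrist","w13"); print(proj(d,[.5875,.2986,.291]),proj(d,[.654,.361,.388]))
E
```

```text
P [0.6631 0.1344 0.3034] z [ 0.02 -0.01 -1.  ] x [ 0.65  -0.76   0.021] shift mm [-1.8  2.6  3.4] F [ 0.7  0.  -4.9] w 0.0562 t 13.3833
[  8.07977614 148.4863396 ] [-625.8268412  -274.40529322]
```

carry_out --series '[[[-20,0,-20],0],[[-25,0,-20],0],[[-5,0,-2],0],[[0,0,-1],0]]'

```text
clock: 13.77
position: [0.6279, 0.1729, 0.3425]
ee_rot: [0.003, 0.908, -0.419, 0.008]
contact_force: [0.8, 0.2, -5.3]
width: 0.0559
```

```bash
python3 - <<'E'
from h import *
snap("side"); goto([.62,.18,.33]); f,d=snap("wrist","w14"); print(proj(d,[.5875,.2986,.291]))
g=cv2.resize(f[0:300,0:400],(800,600),interpolation=cv2.INTER_CUBIC)
g=np.clip(g.astype(float)*1.3,0,255).astype(np.uint8)
for i in range(0,400,20):
    cv2.line(g,(2*i,0),(2*i,6 if i%100 else 16),(0,0,255),1); cv2.line(g,(0,2*i),(6 if i%100 else 16,2*i),(0,0,255),1)
cv2.imwrite("pics/w14b.png",g)
E
```

```text
P [0.6282 0.1729 0.343 ] z [ 0.013 -0.011 -1.   ] x [ 0.648 -0.761  0.017] shift mm [-10.9   1.7  12.8] F [-0.3  0.  -5.1] w 0.0561 t 13.8167
[139.93738658 138.11574692]
```

View pics/w14b.png

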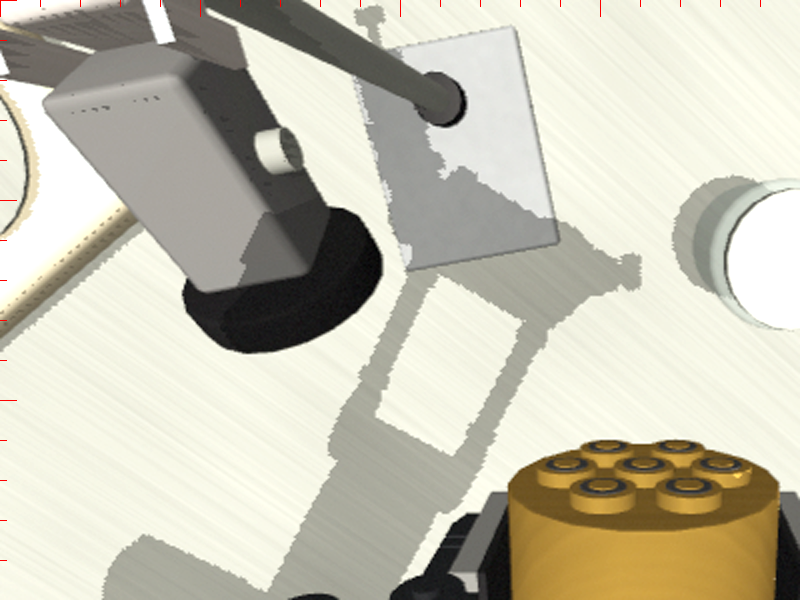

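The picture shows the camera head from above and to the side. The box edges run (45,103)→(205,292), (175,78)→(310,272) and (245,65)→(330,210), and the black ring's front arc bottoms out at (255,353). The base plate corners are (513,26), (559,243) and (407,270), with the post at (440,98). The die's seven inserts are visible, at rows 445–490. I compute from these.

```bash
cat > head.py <<'E'
from h import *
from scipy.optimize import least_squares
np.set_printoptions(precision=4,suppress=True)
f,d=load("w14"); Rc=np.array(d["Rc"]);K=np.array(d["K"])
a,b,c=[plane(d,np.array(x)/2,.012) for x in((513,26),(559,243),(407,270))]
print("plate",a,b,c,np.linalg.norm(a-b),np.linalg.norm(b-c),"yaws",np.degrees([np.arctan2(*(b-a)[1::-1]),np.arctan2(*(c-b)[1::-1])]))
post=plane(d,(220,49),.012); print("post",post)
E_=[((45,103),(205,292)),((175,78),(310,272)),((245,65),(330,210))]
N=[]
for p,q in E_:
    n=np.cross(ray(d,np.array(p)/2)[1],ray(d,np.array(q)/2)[1]); N.append(n/np.linalg.norm(n))
N=np.array(N); v=np.linalg.svd(N)[2][2]; v*=-np.sign(v[2]); print("axis free",v,"yaw",np.degrees(np.arctan2(v[1],v[0])),"pitch",np.arcsin(-v[2]))
def ax(y,p): return np.array([np.cos(p)*np.cos(y),np.cos(p)*np.sin(y),-np.sin(p)])
for y in np.radians([-142,-139,-136,-133]):
    s=least_squares(lambda p:N@ax(y,p[0]),[.5]); print(np.degrees(y),s.x,s.cost)
arc=np.array([(183,292),(190,312),(205,332),(225,347),(250,353),(280,350),(310,340),(340,322),(365,298)])/2
def cent(A):
    u=np.cross(A,[0,0,1]);u/=np.linalg.norm(u);w=np.cross(A,u)
    def res(c):
        o=[]
        for p in arc:
            o0,r=ray(d,p); X=o0+r*((c-o0)@A)/(r@A); o.append((np.linalg.norm(X-c)-.031)*1000)
        return o
    s=least_squares(res,[.5875,.2986,.291]); return s.x,np.sqrt(np.mean(np.square(s.fun)))
import sys
if __name__=="__main__":
    for y,p in((-136,.45),(-136,.5),(-136,.55),(-139,.5)): print(y,p,cent(ax(np.radians(y),p)))
E
python3 head.py
```

```text
plate [0.718  0.3607 0.012 ] [0.6242 0.2466 0.012 ] [0.534 0.322 0.012] 0.14770510348497165 0.11756162500458155 yaws [-129.4075  140.1193]
post [0.6484 0.3724 0.012 ]
axis free [-0.531  -0.6676 -0.5218] yaw -128.49759853088347 pitch 0.548973882896578
-142.0 [0.8018] 0.0011028533583871485
-139.0 [0.7562] 0.0007665644186711135
-136.0 [0.705] 0.0004723475390127869
-133.0 [0.6476] 0.0002442665391471975
-136 0.45 (array([0.5947, 0.2883, 0.3094]), np.float64(2.5525326137607456))
-136 0.5 (array([0.5937, 0.29  , 0.3058]), np.float64(2.101052081901984))
-136 0.55 (array([0.5932, 0.2913, 0.3033]), np.float64(1.7117484149848419))
-139 0.5 (array([0.5855, 0.2948, 0.2918]), np.float64(1.9445598455487545))
```

```bash
cat >> head.py <<'E'
    print("----")
    _,S=load("scene0");_,D=load("side0")
    for y,p in((-129.5,.5),(-129.5,.56),(-129.5,.62)):
        A=ax(np.radians(y),p); c,e=cent(A); hd=np.array([A[1],-A[0]])/np.hypot(A[0],A[1])
        print(y,p,c,e,"focus",c+.15*A,"offline from post mm",[round(float((c[:2]-q)@hd)*1000,1) for q in(post[:2],np.array([.6537,.361]))],proj(S,c),proj(D,c))
    s=least_squares(lambda p:N@ax(np.radians(-129.5),p[0]),[.5]); print("pitch",s.x,s.fun)
E
python3 head.py | sed -n '/----/,$p'
```

```text
----
-129.5 0.5 [0.6159 0.2772 0.3426] 2.183436569300274 focus [0.5322 0.1757 0.2707] offline from post mm [-35.5, -24.1] [373.2648 144.1357] [279.756  182.5431]
-129.5 0.56 [0.612  0.2808 0.3345] 1.752462512485776 focus [0.5311 0.1828 0.2548] offline from post mm [-30.2, -18.8] [373.0229 145.5325] [280.1691 185.6414]
-129.5 0.62 [0.6093 0.2837 0.3287] 1.3701504024779216 focus [0.5316 0.1895 0.2415] offline from post mm [-26.3, -14.9] [372.9273 146.5317] [280.3772 187.8888]
pitch [0.5723] [-0.0072  0.0118 -0.0038]
```

```bash
cat > head2.py <<'E'
import contextlib,io
with contextlib.redirect_stdout(io.StringIO()):
    from head import *
_,S=load("scene0");_,D=load("side0")
cam=np.array(d["c"])
for y,p in((-129.5,.52),(-129.5,.56),(-128.5,.55)):
    A=ax(np.radians(y),p); u=np.cross(A,[0,0,1]);u/=np.linalg.norm(u); w=np.cross(u,A)  # u: right of view dir
    s1=u@np.array([.648-.55,.76*-.1,0]) # dummy
    # edge A lies on which side: tool -x side (image left)
    xl=Rc[:,0]; sg=-np.sign(u@xl)
    offs=[sg*.018*u+.018*w, -sg*.018*u+.018*w, -sg*.018*u-.018*w]
    M=np.array([[n@u,n@w] for n in N]); rhs=np.array([-(n@(o-cam)) for n,o in zip(N,offs)])
    # c0 = a u + b w
    sol,_,_,_=np.linalg.lstsq(M,rhs,rcond=None); c0=sol[0]*u+sol[1]*w
    r=(M@sol-rhs)*1000
    # without C
    sol2=np.linalg.solve(M[:2],rhs[:2]); c2=sol2[0]*u+sol2[1]*w
    for nm,cc in(("ABC",c0),("AB",c2)):
        def res(t):
            o=[]
            for q in arc[2:7]:
                o0,rr=ray(d,q); C=cc+t[0]*A; X=o0+rr*((C-o0)@A)/(rr@A); o.append((np.linalg.norm(X-C)-.031)*1000)
            return o
        t0=(np.array([.5875,.2986,.291])-cc)@A
        s=least_squares(res,[t0]); L=cc+s.x[0]*A
        h=np.array([A[1],-A[0]])/np.hypot(A[0],A[1])
        print(nm,y,p,"edge res",r.round(1),"lens",L,"arc res",np.round(s.fun,1),"focus",L+.15*A,"off post",[round(float((L[:2]-q)@h)*1000,1) for q in(post[:2],np.array([.6537,.361]))],proj(S,L).round(1),proj(D,L).round(1))
E
python3 head2.py
```

```text
ABC -129.5 0.52 edge res [-3.1  7.7 -4.7] lens [0.5856 0.2914 0.2464] arc res [26.3 20.7 16.3 11.1  5. ] focus [0.5028 0.191  0.1718] off post [-3.1, 8.3] [368.1 163.4] [286.  213.9]
AB -129.5 0.52 edge res [-3.1  7.7 -4.7] lens [0.63   0.2644 0.3315] arc res [19.5 16.3 13.3  9.1  4.1] focus [0.5472 0.1639 0.2569] off post [-54.6, -43.2] [373.1 149.1] [278.8 183. ]
ABC -129.5 0.56 edge res [-3.1  7.7 -4.7] lens [0.5862 0.2925 0.2771] arc res [ 7.2  4.3  3.   1.3 -0.5] focus [0.5054 0.1944 0.1974] off post [-2.9, 8.5] [369.1 156.2] [285.3 205.6]
AB -129.5 0.56 edge res [-3.1  7.7 -4.7] lens [0.6326 0.2675 0.3666] arc res [-0.5  0.5  0.9  0.4 -1.1] focus [0.5518 0.1695 0.2869] off post [-54.6, -43.2] [375.2 140.3] [277.  173.1]
ABC -128.5 0.55 edge res [-3.   7.5 -4.5] lens [0.5779 0.2973 0.2689] arc res [4.  1.1 0.7 0.6 0.4] focus [0.4983 0.1972 0.1905] off post [8.4, 19.7] [368.3 156.9] [286.6 209.2]
AB -128.5 0.55 edge res [-3.   7.5 -4.5] lens [0.6227 0.2741 0.3555] arc res [-3.6 -1.5  0.2  0.9  0.6] focus [0.5431 0.1741 0.2771] off post [-41.1, -29.8] [374.3 141.8] [278.4 177.9]
```

```bash
cat > head3.py <<'E'
import contextlib,io
with contextlib.redirect_stdout(io.StringIO()):
    from head import *
_,S=load("scene0");_,D=load("side0")
for pts in (((203,293),(312,272)),((45,103),(178,77))):
  for y,p in((-129.5,.50),(-129.5,.56)):
    A=ax(np.radians(y),p); u=np.cross(A,[0,0,1]);u/=np.linalg.norm(u); w=np.cross(u,A)
    sg=np.sign(u@Rc[:,0])
    o,r1=ray(d,np.array(pts[0])/2); _,r2=ray(d,np.array(pts[1])/2)
    # o+a r1 + .036 sg u = o+b r2
    sol,res,_,_=np.linalg.lstsq(np.c_[r1,-r2],-.036*sg*u,rcond=None)
    X=o+(sol[0]*r1+sol[1]*r2)/2; ctr=X-.018*w
    h=np.array([A[1],-A[0]])/np.hypot(A[0],A[1])
    print(p,"mid top edge",X,"res",np.sqrt(res)*1000,"axis pt",ctr,"off post",[round(float((ctr[:2]-q)@h)*1000,1) for q in(post[:2],np.array([.6537,.361]))])
    for t in(.005,.01,.015,.02,.025):
        L=ctr+t*A
        ar=[]
        for q in arc:
            o0,rr=ray(d,q); Y=o0+rr*((L-o0)@A)/(rr@A); ar.append((np.linalg.norm(Y-L)-.031)*1000)
        print("   t",t,L,"arc",np.round(ar,1),proj(S,L).round(1),proj(D,L).round(1))
E
python3 head3.py
```

```text
0.5 mid top edge [0.5866 0.2987 0.3037] res [0.229] axis pt [0.5921 0.3054 0.2879] off post [0.7, 12.1]
   t 0.005 [0.5893 0.302  0.2855] arc [ 2.5  0.8  4.9 11.7 16.9 19.9 20.8 19.3 15.5] [371.7 153.8] [282.5 204.2]
   t 0.01 [0.5865 0.2986 0.2831] arc [ 9.1  2.7  1.7  5.7  9.7 11.9 12.4 10.9  7.6] [370.5 154.4] [283.9 204.7]
   t 0.015 [0.5838 0.2952 0.2807] arc [17.5  7.6  1.3  1.4  3.2  4.1  4.1  2.5  0.1] [369.3 154.9] [285.3 205.1]
   t 0.02 [0.581  0.2918 0.2783] arc [27.  14.6  4.  -0.6 -2.1 -3.1 -4.1 -5.8 -6.6] [368.1 155.4] [286.7 205.6]
   t 0.025 [0.5782 0.2884 0.2759] arc [ 37.1  22.8   9.    0.1  -5.2  -9.3 -12.2 -14.  -11.4] [366.9 155.9] [288.1 206. ]
0.56 mid top edge [0.5866 0.2987 0.3037] res [0.229] axis pt [0.5927 0.3061 0.2885] off post [0.7, 12.1]
   t 0.005 [0.59   0.3028 0.2858] arc [ 1.9  1.   4.5 10.3 14.8 17.4 18.4 17.5 14.7] [372.  153.8] [282.2 204.2]
   t 0.01 [0.5873 0.2995 0.2832] arc [ 7.4  2.6  2.   5.3  8.5 10.4 11.  10.   7.5] [370.8 154.4] [283.5 204.7]
   t 0.015 [0.5846 0.2963 0.2805] arc [14.6  6.8  1.8  1.8  3.   3.6  3.6  2.4  0.7] [369.6 15
[... 950 characters left out ...]
03.]
0.56 mid top edge [0.6163 0.3445 0.3273] res [0.0813] axis pt [0.6224 0.3518 0.312 ] off post [7.0, 18.4]
   t 0.005 [0.6197 0.3486 0.3094] arc [ 87.7  94.8 102.3 108.5 112.9 115.7 117.  116.6 114.4] [386.8 147.9] [264.8 201.1]
   t 0.01 [0.617  0.3453 0.3067] arc [ 78.   85.6  93.6 100.4 105.1 108.1 109.5 109.1 106.6] [385.6 148.5] [266.2 201.7]
   t 0.015 [0.6143 0.342  0.304 ] arc [ 68.3  76.4  85.1  92.3  97.3 100.5 101.9 101.5  98.9] [384.4 149.1] [267.7 202.2]
   t 0.02 [0.6116 0.3388 0.3014] arc [58.7 67.4 76.6 84.2 89.5 92.9 94.4 93.9 91.2] [383.2 149.7] [269.1 202.8]
   t 0.025 [0.6089 0.3355 0.2987] arc [49.2 58.4 68.1 76.2 81.8 85.3 86.9 86.4 83.5] [382.  150.3] [270.5 203.3]
```

```bash
python3 - <<'E'
import contextlib,io
with contextlib.redirect_stdout(io.StringIO()):
    from head import *
g=cv2.cvtColor(f,cv2.COLOR_BGR2GRAY); L=cv2.createLineSegmentDetector().detect(g[0:200,0:300])[0][:,0]
for x in L:
    l=np.hypot(*(x[2:]-x[:2]))
    if l>22:
        n=np.cross(ray(d,x[:2])[1],ray(d,x[2:])[1]); n/=np.linalg.norm(n); o=[]
        for y in(-128.5,-129.5,-130.5):
            r=least_squares(lambda p:n@ax(np.radians(y),p[0]),[.5]); o.append(round(r.x[0],3) if r.cost<1e-8 else None)
        print((x*2).round(0),"len",round(l,1),"pitch",o)
E
```

```text
[307. 342. 248. 354.] len 29.9 pitch [np.float64(1.467), np.float64(1.467), np.float64(1.467)]
[246. 356. 200. 333.] len 25.7 pitch [np.float64(0.971), np.float64(0.978), np.float64(0.985)]
[356. 312. 308. 342.] len 28.4 pitch [np.float64(1.65), np.float64(1.651), np.float64(1.651)]
[359. 215. 383. 257.] len 24.0 pitch [np.float64(0.572), np.float64(0.603), np.float64(0.633)]
[54. 87.  1. 78.] len 26.7 pitch [np.float64(1.589), np.float64(1.589), np.float64(1.589)]
[301. 162. 325. 203.] len 23.6 pitch [np.float64(0.526), np.float64(0.557), np.float64(0.586)]
[410. 101. 203.   5.] len 114.1 pitch [np.float64(1.567), np.float64(1.567), np.float64(1.567)]
[244.  66. 278. 123.] len 33.0 pitch [np.float64(0.53), np.float64(0.56), np.float64(0.589)]
[142.   0. 157.  43.] len 22.5 pitch [np.float64(-0.028), np.float64(0.001), np.float64(0.03)]
[303.   0. 375.  45.] len 42.0 pitch [np.float64(1.565), np.float64(1.565), np.float64(1.565)]
[ 22. 196.  23. 151.] len 22.5 pitch [np.float64(-0.497), np.float64(-0.483), np.float64(-0.468)]
[ 22. 150.   3. 104.] len 24.8 pitch [np.float64(-0.037), 
[... 1796 characters left out ...]
.float64(0.567), np.float64(0.592)]
[557. 244. 439. 266.] len 60.0 pitch [np.float64(1.53), np.float64(1.53), np.float64(1.53)]
[419.  40. 464.  31.] len 23.0 pitch [np.float64(1.828), np.float64(1.828), np.float64(1.828)]
[149.  41. 101.  50.] len 24.5 pitch [np.float64(1.881), np.float64(1.881), np.float64(1.881)]
[306. 267. 270. 215.] len 31.2 pitch [np.float64(0.556), np.float64(0.581), np.float64(0.605)]
[164.  74.  48.  97.] len 59.1 pitch [np.float64(1.844), np.float64(1.844), np.float64(1.844)]
[314. 256. 330. 212.] len 23.7 pitch [np.float64(-0.997), np.float64(-0.987), np.float64(-0.976)]
[411. 266. 551. 241.] len 71.1 pitch [np.float64(1.537), np.float64(1.537), np.float64(1.537)]
```

All box edges agree: at yaw -129.6° (also the base plate's yaw) the pitch comes out as 0.567 rad. I take one more wrist view from a shifted place to triangulate the box's front edge depth.

carry_out --series '[[[-20,0,-15],0],[[-25,0,-15],0],[[-10,0,-4],0],[[0,0,-1],0]]'

```text
clock: 14.2
position: [0.5936, 0.211, 0.371]
ee_rot: [0.007, 0.907, -0.422, 0.006]
contact_force: [0.3, -0.0, -5.4]
width: 0.056
```

```bash
python3 - <<'E'
import contextlib,io
with contextlib.redirect_stdout(io.StringIO()):
    from head import *
snap("side"); f2,d2=snap("wrist","w15"); goto([.6,.2,.36])
A=ax(np.radians(-129.6),.567); u=np.cross(A,[0,0,1]);u/=np.linalg.norm(u)
sg=np.sign(u@Rc[:,0]); X=np.array([.5866,.2987,.3037]); 
cor=[X-sg*.018*u,X+sg*.018*u]; pr=[proj(d2,c) for c in cor]; print("pred corners",pr,"axis dirs", [proj(d2,c-.05*A) for c in cor],"lens",proj(d2,[.5835,.2948,.279]))
g=cv2.cvtColor(f2,cv2.COLOR_BGR2GRAY); L=cv2.createLineSegmentDetector().detect(g)[0][:,0]
m=sum(pr)/2
for x in L:
    l=np.hypot(*(x[2:]-x[:2])); 
    if l>22 and np.linalg.norm((x[:2]+x[2:])/2-m)<75: print(x.round(1),round(l,1))
E
```

```text
P [0.5947 0.2096 0.3704] z [ 0.005 -0.019 -1.   ] x [ 0.642 -0.766  0.018] shift mm [10.6  2.  10.6] F [ 0.  -0.5 -5.2] w 0.0563 t 14.3
pred corners [array([195.5739, 138.7137]), array([244.376 , 129.4594])] axis dirs [array([159.0436,  74.4882]), array([217.2184,  62.9496])] lens [230.5215 136.9688]
[240.7 161.  215.4 165.8] 25.7
[199.  162.1 184.1 140. ] 26.7
[268.9 137.7 251.  156. ] 25.6
[187.5 122.2 173.5  97.4] 28.5
[268.2 101.6 292.9 111.2] 26.5
[244.6 201.5 261.7 160. ] 44.8
[197.9 138.3 243.  129.9] 45.8
[271.  165.8 254.4 206.2] 43.7
[239.8 116.5 214.5  55.1] 66.4
[294.2 121.2 270.6 125.6] 24.0
```

The front edge matches the prediction to within 0.5 px, so the depth is confirmed. Now I find the ring-front offset along the axis, and the die's present pose in the grip.

```bash
cat > fin.py <<'E'
import contextlib,io
with contextlib.redirect_stdout(io.StringIO()):
    from head import *
A=ax(np.radians(-129.6),.567); u=np.cross(A,[0,0,1]);u/=np.linalg.norm(u);w=np.cross(u,A)
ctr=np.array([.5866,.2987,.3037])-.018*w
def ell(mask_d,axis,pts,rad):  # helper unused
    pass
if __name__=="__main__":
    _,d2=load("w15")
    a15=np.array([(240.7,161),(228,163.9),(215.4,165.8),(207,164.5),(199,162.1),(251,156),(260,147.5)])
    for t in(.014,.016,.018,.02):
        L=ctr+t*A; o=[]
        for dd,ar in((d,arc[2:8]),(d2,a15)):
            r=[]
            for q in ar:
                o0,rr=ray(dd,q); Y=o0+rr*((L-o0)@A)/(rr@A); r.append((np.linalg.norm(Y-L)-.031)*1000)
            o.append(np.round(r,1))
        print(t,L,o)
    # dieface: dark insert rings / mask hull in w15
    f2,_=load("w15"); h=cv2.cvtColor(f2,cv2.COLOR_BGR2HSV); m=((h[...,1]>110)&(h[...,0]<35)&(h[...,2]>40)).astype(np.uint8)
    n,l,st,c=cv2.connectedComponentsWithStats(m); print([list(map(int,x)) for x in st[1:] if x[4]>60])
    s=manip.get_state();Rt=q2R(s["ee_rot"]);P=np.array(s["position"]); 
    # face-edge: predicted outlet circle for pitch q (rel. tool), centre at P-.045 z
    g=P-Rt[:,2]*.045
    for hgt in(-.004,0,.004):
      for th in(-.1,0,.1):
        nx=-Rt[:,1]*np.cos(th)-Rt[:,2]*np.sin(th); v=np.cross(nx,Rt[:,0]); F=g-Rt[:,2]*hgt+.015*nx
        top=[proj(d2,F+.029*s_*v) for s_ in(1,-1)]; print(hgt,th,"face centre",proj(d2,F).round(1),"top/bot",np.round(top,1),"sides",proj(d2,F+.029*Rt[:,0]).round(1),proj(d2,F-.029*Rt[:,0]).round(1), "plain top",[proj(d2,F-.03*nx+.029*s_*v).round(1) for s_ in(1,-1)])
E
python3 fin.py
```

```text
0.014 [0.5852 0.2971 0.281 ] [array([1.7, 2.4, 4. , 4.9, 5. , 3.9]), array([5.4, 4.2, 4.4, 3.5, 3.1, 5.5, 3.7])]
0.016 [0.5842 0.2958 0.2799] [array([2.1, 1.3, 2. , 2.3, 2.1, 0.9]), array([2.9, 1.8, 2.4, 1.8, 2. , 3.1, 1.6])]
0.018 [0.5831 0.2945 0.2788] [array([ 2.9,  0.6,  0.2, -0.2, -0.8, -2. ]), array([ 0.5, -0.5,  0.4,  0.3,  1. ,  0.7, -0.4])]
0.02 [0.582  0.2932 0.2778] [array([ 4. ,  0.2, -1.3, -2.6, -3.7, -5. ]), array([-2. , -2.8, -1.4, -1.1,  0.3, -1.7, -2.4])]
[[544, 0, 96, 90, 5262], [254, 221, 136, 122, 13971], [455, 276, 28, 28, 356]]
-0.004 -0.1 face centre [325.4 242.5] top/bot [[324.8 224.5]
 [326.4 269.4]] sides [391.3 242.5] [259.6 242.4] plain top [array([324.6, 277.5]), array([326.1, 345.4])]
-0.004 0 face centre [325.5 243.7] top/bot [[324.9 220.1]
 [326.4 278.9]] sides [392.  243.8] [259.  243.7] plain top [array([324.6, 271.4]), array([326. , 349.3])]
-0.004 0.1 face centre [325.5 245.4] top/bot [[324.9 216.1]
 [326.4 288.5]] sides [392.7 245.5] [258.3 245.3] plain top [array([324.6, 265.4]), array([325.9, 352.2])]
0 -0.1 face centre [325.6 246.4] top/bot [[3
[... 237 characters left out ...]
y([324.7, 275.2]), array([326.1, 357.4])]
0 0.1 face centre [325.6 249.5] top/bot [[325.  218.9]
 [326.6 295.1]] sides [394.8 249.6] [256.5 249.4] plain top [array([324.7, 269. ]), array([326. , 360.2])]
0.004 -0.1 face centre [325.7 250.5] top/bot [[325.  230.3]
 [326.7 281.5]] sides [395.3 250.6] [256.1 250.4] plain top [array([324.8, 285.6]), array([326.4, 362.1])]
0.004 0 face centre [325.7 252. ] top/bot [[325.  225.8]
 [326.8 291.9]] sides [396.1 252.1] [255.4 251.9] plain top [array([324.8, 279.1]), array([326.3, 366. ])]
0.004 0.1 face centre [325.7 253.8] top/bot [[325.1 221.7]
 [326.8 302.2]] sides [396.9 253.9] [254.7 253.7] plain top [array([324.8, 272.8]), array([326.2, 368.7])]
```

The lens is about (0.583, 0.295, 0.279). That puts the focus at about (0.5026, 0.197, 0.198), with the die's x needed at yaw 50.4° and 0.567 rad up. At present the die points about 0.1 rad down. I go back to the cabinet's left edge to pivot it.

carry_out --series '[[[25,8,-1],0],[[38,12,-1],0],[[38,12,-1],0],[[38,12,-1],0],[[38,12,-1],0],[[30,12,0],0],[[8,2,10],-6.5],[[0,0,25],-6.8],[[0,0,25],-6.8],[[0,0,25],-6.8]]'

```text
clock: 15.13
position: [0.6917, -0.0298, 0.2828]
ee_rot: [0.015, 0.98, -0.196, 0.006]
contact_force: [0.7, 0.5, -4.6]
width: 0.0563
```

carry_out --series '[[[0,0,25],-6.8],[[0,0,25],-6.8],[[0,0,25],-6.8],[[0,0,15],0],[[0,0,-1],0]]'

```text
clock: 15.55
position: [0.6873, -0.0438, 0.1741]
ee_rot: [0.017, 1.0, -0.012, -0.007]
contact_force: [-0.2, 0.5, -5.9]
width: 0.0562
```

```bash
python3 - <<'E'
from h import *
s=manip.get_state();Rt=q2R(s["ee_rot"]); C=np.array(s["position"])-Rt[:,2]*.040; print("die",C,Rt[:,1]); goto(np.array([.68,-.02,.127])+Rt[:,2]*.040)
E
```

```text
die [ 0.687877   -0.04243504  0.2140889 ] [-0.02464831 -0.99908779  0.03487179]
P [ 0.6873 -0.0438  0.1741] z [-0.014 -0.035 -0.999] x [ 1.    -0.025 -0.013] shift mm [ -7.3 -25.3  86.4] F [-0.2  0.5 -5.9] w 0.0562 t 15.55
```

carry_out --series '[[[-3,-28,0],1.2],[[0,-2,20],0],[[0,0,30],0],[[0,0,24],0],[[0,0,8],0],[[0,0,-1],0]]' --squeeze 30

```text
clock: 16.05
position: [0.6875, -0.0243, 0.0889]
ee_rot: [0.02, 0.999, -0.028, -0.006]
contact_force: [-0.4, -0.0, -5.1]
width: 0.0564
```

```bash
python3 - <<'E'
from h import *
f,d=snap("wrist","w16"); s=manip.get_state();Rt=q2R(s["ee_rot"]); C=np.array(s["position"])-Rt[:,2]*.040; print("die",C,Rt[:,1]); goto(np.array([.68,-.03,.127])+Rt[:,2]*.040)
g=cv2.cvtColor(f,cv2.COLOR_BGR2GRAY); L=cv2.createLineSegmentDetector().detect(g)[0][:,0]
e=[proj(d,[x,-.0445-.045*(x-.64),.108]) for x in(.65,.72)]; print("edge pred",e)
for x in L:
    l=np.hypot(*(x[2:]-x[:2]))
    if l>60 and abs((x[3]-x[1]))<.2*l: print(x.round(1))
E
```

```text
die [ 0.68850018 -0.02290042  0.13002137] [-0.05508039 -0.9976788   0.04003945]
P [ 0.6881 -0.0245  0.0901] z [-0.011 -0.04  -0.999] x [ 0.998 -0.055 -0.009] shift mm [-8.1  7.4  3.4] F [-1.5  0.5 -5.2] w 0.0563 t 16.1
edge pred [array([253.91666857, 292.06485741]), array([384.50317142, 291.73630614])]
[240.6 254.8  29.4 254.7]
[638.1 291.4 444.4 291.4]
[359.4 216.9 618.1 216.5]
[ 64.4 235.5 256.9 235.3]
[271.9 217.1 358.1 217.3]
```

carry_out --series '[[[0,3,2.5],0],[[0,3,0],0],[[0,3,0],0],[[0,3,0],0],[[0,3,0],0]]'

```text
clock: 16.52
position: [0.6922, -0.0422, 0.0953]
ee_rot: [0.021, 0.999, -0.028, 0.001]
contact_force: [0.0, 0.1, -4.9]
width: 0.0559
```

```bash
cat > pose.py <<'E'
from h import *
def die_rows(name):
    f,d=snap("wrist",name); s=manip.get_state();Rt=q2R(s["ee_rot"]);P=np.array(s["position"])
    C=P-Rt[:,2]*.040; e=-.0445-.045*(C[0]-.64)
    print("C",C.round(4),"h mm",round((C[1]-e)*1000,1),"tool pitch",round(float(-Rt[2,1]),3),"F",np.round(s["contact_force"],1),"w",round(s["width"],4),"t",s["clock"],"yawx",round(float(np.arctan2(Rt[1,0],Rt[0,0])),4))
    h=cv2.cvtColor(f,cv2.COLOR_BGR2HSV); m=((h[...,1]>110)&(h[...,0]<35)&(h[...,2]>40)).astype(np.uint8)
    n,l,st,c=cv2.connectedComponentsWithStats(m); print([list(map(int,x)) for x in st[1:] if x[4]>300])
    print([int(v) for v in f[190:400:4,321,2]])
    return f,d,P,Rt
if __name__=="__main__":
    import sys; die_rows(sys.argv[1])
E
python3 pose.py w17
```

```text
C [ 0.6922 -0.0414  0.1355] h mm 5.4 tool pitch -0.042 F [ 0.6 -0.  -5.5] w 0.0562 t 16.5667 yawx -0.0565
[[254, 221, 136, 121, 13992], [45, 309, 74, 68, 2264], [164, 360, 37, 29, 628]]
[138, 137, 79, 78, 79, 77, 79, 77, 82, 84, 85, 42, 167, 167, 85, 84, 84, 79, 81, 167, 164, 163, 165, 163, 165, 164, 164, 164, 163, 164, 161, 161, 159, 164, 162, 159, 161, 159, 169, 200, 194, 200, 197, 22, 15, 21, 21, 24, 22, 21, 21, 19, 24]
```

The tool crept up during the push and the die passed above the edge. I back off, go lower, and push again with height compensation.

carry_out --series '[[[-4,-12,-1],0],[[-2,-10,0],0],[[0,0,8],0],[[0,0,4],0],[[0,0,0],0]]'

```text
clock: 16.98
position: [0.6877, -0.0193, 0.0844]
ee_rot: [0.021, 0.999, -0.028, 0.003]
contact_force: [-0.8, -0.7, -5.1]
width: 0.056
```

```bash
python3 pose.py w18
```

```text
C [ 0.6874 -0.0176  0.1244] h mm 29.0 tool pitch -0.042 F [-0.3  0.1 -4.9] w 0.056 t 17.0333 yawx -0.0568
[[254, 221, 136, 121, 13985], [157, 360, 46, 40, 1188]]
[137, 196, 197, 197, 196, 137, 136, 136, 80, 81, 81, 39, 163, 163, 82, 83, 80, 77, 79, 164, 159, 160, 160, 159, 161, 160, 161, 160, 160, 159, 156, 156, 157, 160, 159, 154, 158, 156, 164, 192, 191, 191, 190, 20, 19, 16, 24, 20, 21, 21, 20, 18, 17]
```

carry_out --series '[[[-1,5,1],0],[[-1,5,1],0],[[-1,4,1],0],[[-1,4,1],0]]'

```text
clock: 17.37
position: [0.684, -0.0332, 0.0813]
ee_rot: [0.016, 0.999, -0.029, 0.004]
contact_force: [1.3, 17.8, 2.5]
width: 0.0562
```

```bash
python3 pose.py w19
```

```text
C [ 0.6837 -0.0317  0.1214] h mm 14.7 tool pitch -0.031 F [ 1.7 11.6 -3.7] w 0.056 t 17.4167 yawx -0.0579
[[253, 219, 137, 124, 14248], [46, 332, 55, 46, 728], [156, 360, 47, 40, 1183]]
[138, 137, 140, 140, 141, 139, 76, 76, 85, 82, 85, 42, 166, 165, 86, 85, 84, 84, 85, 97, 161, 162, 161, 161, 161, 163, 161, 164, 161, 161, 159, 158, 158, 161, 161, 156, 160, 159, 156, 196, 194, 194, 194, 20, 20, 18, 21, 21, 20, 22, 17, 24, 22]
```

Contact (12–18 N along y), and the die is starting to turn. I continue with a lighter grip.

carry_out --series '[[[-0.5,3,-1],0],[[-0.5,3,-0.5],0],[[-0.5,3,0],0],[[-0.5,3,0],0]]' --squeeze 24

```text
clock: 17.75
position: [0.6839, -0.0324, 0.0827]
ee_rot: [0.003, 0.999, -0.031, 0.007]
contact_force: [1.6, 6.7, -5.3]
width: 0.0562
```

```bash
python3 pose.py w20
```

```text
C [ 0.6833 -0.0322  0.1227] h mm 14.2 tool pitch -0.004 F [ 2.   8.2 -6.5] w 0.056 t 17.8 yawx -0.063
[[254, 220, 136, 123, 14194], [47, 337, 48, 41, 507], [156, 360, 47, 40, 1194]]
[137, 138, 140, 139, 138, 139, 108, 77, 83, 84, 83, 41, 164, 164, 85, 86, 84, 82, 84, 101, 160, 160, 160, 160, 161, 162, 160, 162, 159, 161, 158, 156, 157, 161, 160, 156, 159, 157, 155, 197, 194, 193, 193, 22, 19, 22, 23, 26, 21, 25, 21, 23, 22]
```

carry_out --series '[[[-0.5,8,0],0],[[-0.5,8,0],0],[[0,5,0],0]]' --squeeze 20

```text
clock: 18.05
position: [0.6841, -0.0316, 0.0832]
ee_rot: [-0.018, 0.999, -0.034, 0.01]
contact_force: [1.6, 8.5, -5.3]
width: 0.0564
```

```bash
python3 pose.py w21
```

```text
C [ 0.6832 -0.0333  0.1233] h mm 13.2 tool pitch 0.037 F [ 1.7 12.9 -4.4] w 0.0562 t 18.1 yawx -0.0681
[[254, 219, 136, 124, 14205], [156, 360, 47, 40, 1178]]
[136, 136, 136, 136, 137, 138, 138, 138, 84, 83, 84, 40, 162, 162, 86, 84, 84, 82, 84, 100, 158, 158, 158, 158, 159, 159, 160, 161, 158, 159, 156, 155, 156, 159, 159, 154, 158, 156, 153, 199, 195, 193, 195, 23, 15, 20, 20, 20, 20, 20, 22, 22, 16]
```

The push is tilting the whole tool as well, in the right direction (pitch -0.04 → +0.04), which serves equally well. I continue.

carry_out --series '[[[-0.5,9,0],0],[[-0.5,9,0],0],[[-0.5,9,0],0],[[-0.5,9,0],0],[[-0.5,9,0],0],[[-0.5,9,0],0]]'

```text
clock: 18.6
position: [0.6845, -0.03, 0.0849]
ee_rot: [-0.068, 0.997, -0.036, 0.017]
contact_force: [3.1, 19.3, -2.3]
width: 0.0565
```

```bash
python3 pose.py w22
```

```text
C [ 0.6829 -0.0355  0.1246] h mm 11.0 tool pitch 0.138 F [ 3.1 21.3 -2.5] w 0.0562 t 18.65 yawx -0.0755
[[253, 220, 137, 123, 14138], [156, 360, 47, 40, 1171]]
[132, 132, 131, 133, 132, 132, 131, 131, 84, 85, 84, 40, 154, 153, 87, 84, 85, 85, 84, 89, 150, 151, 151, 151, 150, 152, 151, 155, 150, 152, 150, 147, 149, 151, 152, 148, 149, 149, 146, 193, 196, 129, 127, 22, 15, 20, 22, 18, 19, 20, 20, 19, 21]
```

carry_out --series '[[[-0.5,10,-1],0],[[-0.5,10,-1],0],[[-0.5,10,-1],0],[[-0.5,10,-1],0],[[-0.5,10,-1],0],[[-0.5,10,-1],0],[[-0.5,10,-2],0],[[-0.5,10,-2],0]]'

```text
clock: 19.32
position: [0.6846, -0.0273, 0.0881]
ee_rot: [-0.142, 0.989, -0.037, 0.023]
contact_force: [7.0, 24.4, -8.7]
width: 0.0564
```

```bash
python3 pose.py w23
```

```text
C [ 0.6822 -0.0396  0.1265] h mm 6.8 tool pitch 0.282 F [ 6.3 23.2 -6.1] w 0.0559 t 19.3667 yawx -0.0812
[[254, 219, 136, 125, 14330], [156, 380, 44, 20, 671]]
[177, 121, 122, 121, 122, 123, 123, 122, 82, 83, 92, 56, 192, 140, 85, 83, 84, 85, 82, 84, 139, 136, 138, 139, 137, 139, 138, 139, 139, 139, 138, 136, 135, 138, 138, 136, 136, 137, 134, 124, 124, 127, 124, 19, 16, 17, 19, 20, 17, 21, 18, 20, 21]
```

carry_out --series '[[[-0.5,10,-2],0],[[-0.5,10,-2],0],[[-0.5,10,-2],0],[[-0.5,10,-2],0],[[-0.5,10,-3],0],[[-0.5,10,-3],0],[[-0.5,10,-3],0],[[-0.5,10,-3],0]]'

```text
clock: 20.03
position: [0.6816, -0.0322, 0.0948]
ee_rot: [-0.212, 0.976, -0.037, 0.024]
contact_force: [5.1, 20.8, -3.7]
width: 0.0561
```

```bash
python3 pose.py w24
```

```text
C [ 0.6788 -0.05    0.1312] h mm -3.8 tool pitch 0.415 F [ 3.2 17.8 -1.1] w 0.0563 t 20.0833 yawx -0.0824
[[597, 0, 43, 201, 4353], [252, 210, 139, 133, 14834], [156, 388, 41, 12, 405]]
[170, 170, 169, 168, 114, 117, 117, 116, 91, 120, 120, 94, 184, 182, 120, 118, 122, 120, 116, 118, 117, 177, 181, 181, 182, 182, 183, 123, 127, 125, 124, 122, 122, 123, 125, 122, 122, 124, 115, 116, 114, 115, 114, 18, 14, 16, 18, 16, 20, 17, 18, 20, 18]
```

The die has now started to turn in the grip as well. I back off and tighten, then measure the die's face from its seven inserts.

carry_out --series '[[[0,-8,-6],0],[[0,-15,-15],0],[[0,-10,-20],0],[[0,-5,-20],0],[[0,0,-5],0],[[0,0,-1],0]]' --squeeze 70

```text
clock: 20.58
position: [0.6777, -0.0307, 0.1721]
ee_rot: [-0.206, 0.978, -0.036, 0.023]
contact_force: [-0.1, -0.8, -4.7]
width: 0.0562
```

```bash
cat > ins.py <<'E'
from h import *
def blobs(name):
    f,d=load(name); h=cv2.cvtColor(f,cv2.COLOR_BGR2HSV)
    roi=np.zeros(f.shape[:2],np.uint8); roi[205:310,250:392]=1
    m=((h[...,1]<95)&(h[...,2]<150)).astype(np.uint8)*roi
    n,l,st,c=cv2.connectedComponentsWithStats(m)
    return [(st[i].tolist(),c[i].round(1).tolist()) for i in range(1,n) if 8<st[i][4]<600]
if __name__=="__main__":
    import sys
    for nm in sys.argv[1:]:
        print(nm)
        for b in blobs(nm): print(b)
E
python3 pose.py w25; python3 ins.py w14 w25
```

```text
C [ 0.6756 -0.0468  0.2087] h mm -0.7 tool pitch 0.405 F [ 0.3 -0.6 -4.8] w 0.0557 t 20.6333 yawx -0.0811
[[540, 0, 100, 248, 19484], [252, 210, 139, 131, 14690], [188, 360, 16, 40, 456]]
[168, 168, 168, 167, 112, 115, 118, 117, 117, 118, 61, 121, 184, 117, 117, 120, 118, 118, 112, 117, 124, 182, 183, 185, 183, 184, 126, 128, 126, 126, 125, 123, 122, 126, 126, 123, 126, 122, 120, 114, 115, 118, 115, 15, 17, 19, 18, 15, 16, 22, 17, 19, 18]
w14
([295, 220, 18, 6, 43], [303.0, 223.1])
([330, 220, 18, 6, 40], [338.4, 223.1])
([273, 229, 21, 7, 53], [283.3, 232.7])
([312, 229, 20, 7, 49], [321.2, 232.6])
([350, 229, 21, 7, 48], [359.7, 232.5])
([384, 236, 8, 74, 213], [389.6, 280.4])
([290, 240, 23, 8, 67], [301.2, 243.9])
([333, 240, 23, 7, 71], [344.1, 243.8])
([250, 246, 7, 64, 275], [251.8, 279.8])
w25
([278, 205, 53, 12, 293], [300.3, 208.2])
([294, 211, 19, 8, 61], [302.7, 215.3])
([330, 211, 19, 8, 53], [338.8, 215.1])
([311, 223, 21, 10, 84], [321.5, 228.1])
([351, 223, 21, 9, 80], [360.8, 227.6])
([272, 224, 21, 9, 78], [282.0, 228.7])
([250, 227, 10, 83, 348], [252.2, 271.6])
([289, 238, 23, 12, 114], [300.3, 244.5])
([333, 238, 23, 11, 111], [343.9, 243.7])
([385, 238, 7, 72, 181], [389.6, 283.1])
```

```bash
cat > fitdie.py <<'E'
from ins import *
from scipy.optimize import least_squares
M=np.array(manip.get_image("wrist")["mount"]) if False else None
def cam_in_tool(d,P,Rt):
    return Rt.T@np.array(d["Rc"]), Rt.T@(np.array(d["c"])-P)
def pts(name):
    b=[(s,c) for s,c in blobs(name) if 14<s[2]<28 and 4<s[3]<16 and s[4]<200 and 265<c[0]<372]
    return np.array([[s[0]+s[2]/2-.5,s[1]+s[3]/2-.5] for s,c in b])
def order(p):
    c=p[np.argmin(np.linalg.norm(p-p.mean(0),axis=1))]; o=np.array([q for q in p if not np.allclose(q,c)])
    # angle after scaling rows
    a=np.arctan2((o-c)[:,1]/ (np.ptp(o[:,1])+1e-9),(o-c)[:,0]/np.ptp(o[:,0])); o=o[np.argsort(a)]
    return np.vstack([c,o])
def fit(names,Mt,K,ext):
    obs=[order(pts(n)) for n in names]
    Rm,tm=Mt[:3,:3],Mt[:3,3]
    def pr(X): x=(X-tm)@Rm@np.array(K).T; return x[:,:2]/x[:,2:]
    def model(r,prm):
        cx,cy,cz,th,psi,phi=prm
        n=np.array([0,-np.cos(th),-np.sin(th)]); n=R.from_rotvec([0,0,psi]).apply(n)
        a=R.from_rotvec([0,0,psi]).apply([1,0,0]); v=np.cross(n,a)  # v
        C=np.array([cx,cy,cz]); return C,n,a,v
    def res(q):
        r=q[0]; o=[]
        for i,ob in enumerate(obs):
            prm=q[1+6*i:7+6*i]; C,n,a,v=model(r,prm); T=C+.018*n
            ang=prm[5]+np.arange(6)*np.pi/3*SG
            X=np.vstack([T,T+r*(np.cos(ang)[:,None]*a+np.sin(ang)[:,None]*v)])
            o+=list((pr(X)-ob).ravel())
            t=np.linspace(0,2*np.pi,73)
            ring=.029*(np.cos(t)[:,None]*a+np.sin(t)[:,None]*v)
            U=np.vstack([pr(C+.015*n+ring),pr(C-.015*n+ring)])
            o+=[U[:,0].max()-ext[i][1],U[:,0].min()-ext[i][0]]
            o+=[(prm[2]+.040)/.005,prm[4]/.01, prm[0]/.005]
        return np.array(o)
    best=None
    for SG in(1,-1):
        for ph in np.arange(0,6.3,.52):
            x0=[.018]+[0,0,-.040,0,0,ph]*len(obs)
            s=least_squares(res,x0)
            if best is None or s.cost<best.cost: best=s
            
    return best,obs
if __name__=="__main__":
    import sys
    im=manip.get_image("wrist"); Mt=np.array(im["mount"]);K=im["K"]
    names=sys.argv[1].split(","); ext=eval(sys.argv[2])
    s,obs=fit(names,Mt,K,ext); np.set_printoptions(precision=4,suppress=True)
    print("cost",s.cost,"r",s.x[0])
    for i,n in enumerate(names): print(n,len(obs[i]),"C,th,psi,phi",s.x[1+6*i:7+6*i])
    st=manip.get_state();Rt=q2R(st["ee_rot"]);P=np.array(st["position"]); q=s.x[-6:]
    nt=R.from_rotvec([0,0,q[4]]).apply([0,-np.cos(q[3]),-np.sin(q[3])]); C=P+Rt@q[:3]; nw=Rt@nt
    F=C+.015*nw; print("die x world",nw,"elev",np.arcsin(nw[2]),"yaw deg",np.degrees(np.arctan2(nw[1],nw[0])),"face",F)
    np.save("diefit.npy",np.r_[q[:3]+.015*nt,nt])
E
python3 fitdie.py w14,w25 "[(253.5,389.5),(251.5,390.5)]"
```

```text
cost 0.520826207717039 r -0.01671178233399703
w14 7 C,th,psi,phi [-0.0002 -0.0027 -0.0407 -0.087   0.0015 -1.0258]
w25 7 C,th,psi,phi [-0.0003 -0.0058 -0.0411  0.0429 -0.0006 -1.0309]
die x world [0.0594 0.8933 0.4454] elev 0.4616492586725496 yaw deg 86.19421073497482 face [ 0.6761 -0.0281  0.2177]
```

The insert fit is very good (sub-pixel). The die's elevation is 0.46 rad, and it's firmly 0.04 rad up relative to the tool. Allowing for the later turn about the tilted tool axis, I need about 0.2 rad more, so I go back to the edge for another push.

carry_out --series '[[[3,2,15],0],[[0,8,22],0],[[0,8,22],0],[[0,7,16],0],[[0,1,3],0]]' --squeeze 30

```text
clock: 21.1
position: [0.6819, -0.0251, 0.0823]
ee_rot: [-0.205, 0.978, -0.038, 0.021]
contact_force: [-0.9, -0.4, -4.5]
width: 0.0556
```

```bash
cat > st.py <<'E'
from h import *
s=manip.get_state();Rt=q2R(s["ee_rot"]);P=np.array(s["position"]); q=np.load("diefit.npy")
n=Rt@q[3:];F=P+Rt@q[:3];C=F-.015*n; e=-.0445-.045*(C[0]-.64); ng=np.array([.5377,.650,.537])
L=C[2]-.108; el=np.arcsin(n[2])
print("C",C.round(4),"h",round((C[1]-e)*1000,1),"contact h",round((15-L*1000*np.sin(el))/np.cos(el),1),"el",el.round(3),"defect",round(-np.arcsin(Rt[:,2]@ng)+np.arcsin(Rt[:,2]@n),3),"F",np.round(s["contact_force"],1),"z",Rt[:,2].round(3),"y",Rt[:,1].round(3),"t",s["clock"],"q",np.round(s["qpos"],2))
E
python3 st.py
```

```text
C [ 0.6797 -0.0363  0.1222] h 10.0 contact h 9.7 el 0.458 defect 0.159 F [-0.9 -0.4 -4.5] z [ 0.057  0.4   -0.915] y [-0.065 -0.913 -0.403] t 21.1 q [-0.37  0.54  1.47  0.43  1.26 -0.45]
```

carry_out --series '[[[-0.5,9,-5],0],[[-0.5,9,-5],0],[[-0.5,9,-4],0],[[-0.5,9,-4],0],[[-0.5,9,-4],0],[[-0.5,9,-4],0]]'

```text
clock: 21.6
position: [0.6756, -0.0312, 0.0951]
ee_rot: [-0.257, 0.966, -0.037, 0.017]
contact_force: [3.1, 17.2, -2.4]
width: 0.056
```

```bash
python3 st.py; python3 pose.py w26|sed -n 2p; python3 ins.py w26
```

```text
C [ 0.6736 -0.0465  0.1336] h -0.5 contact h 1.6 el 0.563 defect 0.074 F [ 3.1 17.2 -2.4] z [ 0.051  0.495 -0.868] y [-0.062 -0.865 -0.497] t 21.6 q [-0.43  0.56  1.45  0.5   1.34 -0.53]
[[587, 0, 53, 170, 4564], [252, 208, 139, 134, 14825]]
w26
([294, 210, 19, 9, 69], [302.8, 214.4])
([330, 210, 19, 8, 64], [338.7, 214.3])
([311, 223, 21, 10, 87], [321.2, 228.3])
([351, 223, 21, 10, 90], [361.2, 228.0])
([271, 224, 22, 10, 88], [281.6, 229.0])
([382, 225, 7, 9, 9], [385.4, 229.0])
([333, 239, 23, 12, 119], [344.4, 245.3])
([289, 240, 23, 12, 122], [300.1, 246.2])
([250, 244, 9, 66, 277], [252.3, 282.7])
([385, 245, 7, 65, 168], [389.5, 286.5])
```

```bash
python3 fitdie.py w14,w26 "[(253.5,389.5),(251.5,390.5)]"; python3 st.py
```

```text
cost 0.5816331446516794 r 0.016735544605622397
w14 7 C,th,psi,phi [-0.0002 -0.0026 -0.0406 -0.0873  0.0015  2.1157]
w26 7 C,th,psi,phi [-0.0003 -0.0057 -0.0406  0.0802 -0.0015  2.1121]
die x world [0.0573 0.8229 0.5652] elev 0.6007063189055071 yaw deg 86.0144325196072 face [ 0.6742 -0.0345  0.1423]
C [ 0.6734 -0.0468  0.1338] h -0.8 contact h 0.5 el 0.601 defect 0.037 F [ 2.3 16.7  2.2] z [ 0.051  0.495 -0.867] y [-0.063 -0.865 -0.497] t 21.7 q [-0.43  0.56  1.45  0.5   1.34 -0.52]
```

carry_out --series '[[[-0.5,9,-3],0],[[-0.5,9,-3],0],[[-0.5,9,-3],0]]'

```text
clock: 21.95
position: [0.673, -0.0368, 0.1001]
ee_rot: [-0.278, 0.96, -0.034, 0.017]
contact_force: [-1.1, 0.8, 3.0]
width: 0.0558
```

```bash
python3 pose.py w27|sed -n 2p;  python3 fitdie.py w14,w27 "[(253.5,389.5),(251.5,390.5)]"; python3 st.py
```

```text
[[574, 0, 66, 188, 6282], [252, 209, 139, 133, 14764], [157, 392, 46, 8, 322]]
cost 0.4815238913677194 r -0.01670818541389734
w14 7 C,th,psi,phi [-0.0002 -0.0026 -0.0406 -0.0869  0.0015  5.2573]
w27 7 C,th,psi,phi [-0.0003 -0.0057 -0.0407  0.0586 -0.001   5.2594]
die x world [0.0536 0.8143 0.578 ] elev 0.6162193447872163 yaw deg 86.23372009025573 face [ 0.6712 -0.045   0.1462]
C [ 0.6704 -0.0572  0.1375] h -11.4 contact h -2.5 el 0.616 defect 0.027 F [-4.7  0.4  6.9] z [ 0.051  0.527 -0.848] y [-0.058 -0.847 -0.529] t 22.05 q [-0.46  0.57  1.44  0.53  1.38 -0.56]
```

carry_out --series '[[[0,-10,-16],0],[[0,-18,-28],0],[[0,-20,-32],0],[[0,-5,-8],0]]' --squeeze 80

```text
clock: 22.38
position: [0.6691, -0.0407, 0.1993]
ee_rot: [-0.275, 0.961, -0.036, 0.012]
contact_force: [2.2, 0.6, -3.1]
width: 0.0558
```

```bash
cat > tgt.py <<'E'
from h import *
import sys
s=manip.get_state();Rt=q2R(s["ee_rot"]);P=np.array(s["position"]); q=np.load("diefit.npy")
ng=np.array([.5377,.650,.537]); Fg=np.array([.5026,.1971,.1983])+np.array(eval(sys.argv[1]) if len(sys.argv)>1 else [0,0,0])
n=Rt@q[3:];F=P+Rt@q[:3]
al=np.radians(np.arange(-90,90,.1)); v=[(Rt@R.from_rotvec([0,0,a]).as_matrix()@q[3:])@ng for a in al]; a=al[np.argmax(v)]
print("F",F.round(4),"n",n.round(3),"ang err now",np.degrees(np.arccos(min(1,n@ng))).round(2),"turn deg",np.degrees(a).round(1),"-> err",np.degrees(np.arccos(min(1,max(v)))).round(2))
Rn=Rt@R.from_rotvec([0,0,a]).as_matrix()
print("shift now-frame, no turn",(Rt.T@(Fg-F)*1000).round(1),"shift incl. coming turn",(Rt.T@(Fg-Rn@q[:3]-P)*1000).round(1),"Fc",np.round(s["contact_force"],1),"z",Rt[:,2].round(3),"w",round(s["width"],4),"t",s["clock"],"qd",np.abs(s["qd"]).max().round(4),"q",np.round(s["qpos"],2))
E
python3 tgt.py
```

```text
F [ 0.6683 -0.0452  0.2455] n [0.059 0.814 0.578] ang err now 29.42 turn deg 29.4 -> err 1.76
shift now-frame, no turn [-183.8 -169.6  160.7] shift incl. coming turn [-193.9 -172.2  160.7] Fc [ 2.2  0.6 -3.1] z [ 0.043  0.528 -0.848] w 0.0558 t 22.3833 qd 0.144 q [-0.46  0.5   1.32  0.51  1.56 -0.45]
```

carry_out --series '[[[-12,-12,8],0],[[-25,-23,19],0],[[-25,-23,19],0],[[-25,-23,19],0],[[-25,-23,19],0],[[-25,-23,19],0],[[0,0,0],7],[[0,0,0],7],[[0,0,0],7],[[0,0,0],7]]'

```text
clock: 23.22
position: [0.5363, 0.1316, 0.1681]
ee_rot: [-0.262, 0.923, -0.276, -0.054]
contact_force: [1.1, -0.4, -4.7]
width: 0.056
```

```bash
python3 tgt.py; python3 pose.py w28|sed -n 2p;  python3 fitdie.py w14,w28 "[(253.5,389.5),(251.5,390.5)]"; python3 tgt.py
```

```text
F [0.5452 0.125  0.2132] n [0.533 0.68  0.504] ang err now 2.54 turn deg 0.6 -> err 2.47
shift now-frame, no turn [-66.9 -21.5  47.9] shift incl. coming turn [-67.1 -21.5  47.9] Fc [ 1.1 -0.4 -4.7] z [ 0.046  0.514 -0.857] w 0.056 t 23.2167 qd 1.4818 q [-0.27  0.27  1.76  0.56  1.27  0.1 ]
[[252, 210, 139, 131, 14756]]
cost 0.5537489432459037 r 0.016709124607080583
w14 7 C,th,psi,phi [-0.0006 -0.0023 -0.0406 -0.0873  0.0015  2.1158]
w28 7 C,th,psi,phi [-0.0007 -0.0055 -0.0409  0.0466 -0.0011  2.1111]
die x world [0.5284 0.689  0.4961] elev 0.5190649495985067 yaw deg 52.5141929243164 face [0.5448 0.1249 0.2132]
F [0.5448 0.1249 0.2132] n [0.528 0.689 0.496] ang err now 3.29 turn deg 1.0 -> err 3.15
shift now-frame, no turn [-66.4 -22.2  48. ] shift incl. coming turn [-66.8 -22.2  48. ] Fc [-0.  -0.2 -6. ] z [ 0.045  0.514 -0.856] w 0.0555 t 23.3167 qd 0.1053 q [-0.27  0.27  1.76  0.56  1.27  0.09]
```

The measured error is now 3.2°, nearly all of it elevation 0.05 rad too low. There's plenty of time, so I go back once more for a little extra tilt.

carry_out --series '[[[0,0,-2],-6.6],[[0,0,-2],-6.6],[[0,0,-2],-6.6],[[0,0,-2],-6.6],[[12,12,-12],-6.6],[[25,22,-22],0],[[28,24,-24],0],[[28,22,-24],0],[[28,22,-22],0],[[15,8,-5],0]]'

```text
clock: 24.15
position: [0.669, -0.0245, 0.2148]
ee_rot: [-0.264, 0.963, 0.034, 0.027]
contact_force: [0.8, -0.4, -5.5]
width: 0.0557
```

```bash
python3 st.py; python3 - <<'E'
from h import *
s=manip.get_state();Rt=q2R(s["ee_rot"]);P=np.array(s["position"]); q=np.load("diefit.npy"); n=Rt@q[3:];C=P+Rt@q[:3]-.015*n
print("n",n.round(3),"to above",(Rt.T@(np.array([.68,-.033,.16])-C)*1000).round(1),"to start",(Rt.T@(np.array([.68,-.036,.129])-C)*1000).round(1))
E
```

```text
C [ 0.6665 -0.0408  0.2527] h 4.9 contact h -76.5 el 0.578 defect 0.065 F [ 0.8 -0.4 -5.5] z [ 0.034  0.511 -0.859] y [ 0.08  -0.858 -0.507] t 24.15 q [-0.43  0.48  1.3   0.5   1.57 -0.55]
n [-0.082  0.833  0.547] to above [ 7.4 41.4 84. ] to start [  5.1  59.7 109.1]
```

carry_out --series '[[[2,8,16],6],[[2,14,25],1],[[1,14,26],0],[[1,12,22],0],[[0,8,13],0],[[0,2,3],0]]' --squeeze 40

```text
clock: 24.65
position: [0.6914, -0.0284, 0.0917]
ee_rot: [-0.267, 0.963, -0.02, 0.022]
contact_force: [0.6, 7.7, 10.2]
width: 0.0556
```

```bash
python3 st.py
```

```text
C [ 0.6886 -0.0447  0.1295] h 2.0 contact h 3.7 el 0.587 defect 0.051 F [ 0.6  7.7 10.2] z [ 0.054  0.513 -0.857] y [-0.027 -0.857 -0.515] t 24.65 q [-0.43  0.59  1.42  0.52  1.35 -0.56]
```

carry_out --series '[[[-0.5,9,-3],0],[[-0.5,9,-3],0],[[-0.5,9,-3],0],[[-0.5,9,-3],0]]'

```text
clock: 24.98
position: [0.6904, -0.0285, 0.0942]
ee_rot: [-0.303, 0.953, -0.013, 0.023]
contact_force: [3.0, 18.2, 0.6]
width: 0.0555
```

```bash
python3 pose.py w29|sed -n 2p;  python3 fitdie.py w14,w29 "[(253.5,389.5),(251.5,390.5)]"; python3 st.py
```

```text
[[551, 0, 89, 255, 11405], [252, 209, 139, 133, 14712]]
cost 0.6233773326620289 r -0.01669800420281391
w14 7 C,th,psi,phi [-0.0001 -0.0026 -0.0406 -0.0868  0.0016 -1.0259]
w29 7 C,th,psi,phi [-0.0002 -0.0057 -0.0404  0.0817 -0.0004 -1.0312]
die x world [0.008  0.7656 0.6432] elev 0.6986877088726073 yaw deg 89.39890474761725 face [ 0.6881 -0.0359  0.1402]
C [ 0.688  -0.0474  0.1305] h -0.7 contact h 0.7 el 0.699 defect -0.047 F [ 2.7 18.6  2.3] z [ 0.052  0.577 -0.815] y [-0.013 -0.815 -0.579] t 25.0833 q [-0.46  0.61  1.41  0.58  1.4  -0.62]
```

Defect is now -0.047 under load, about what's needed to allow for springback. I lift off, grip firmly and return to the focus.

carry_out --series '[[[0,-12,-8],0],[[0,-18,-24],0],[[0,-22,-32],0],[[0,-16,-20],0],[[0,-2,-2],0]]' --squeeze 80

```text
clock: 25.5
position: [0.6856, -0.0193, 0.2038]
ee_rot: [-0.305, 0.952, -0.007, 0.021]
contact_force: [0.4, -0.2, -4.5]
width: 0.0559
```

```bash
python3 pose.py w30|sed -n 2p;  python3 fitdie.py w14,w30 "[(253.5,389.5),(251.5,390.5)]"; python3 tgt.py
```

```text
[[488, 0, 152, 400, 35653], [252, 210, 139, 131, 14702], [177, 386, 26, 14, 305]]
cost 0.5043916885314049 r -0.016694466162296157
w14 7 C,th,psi,phi [-0.0001 -0.0026 -0.0406 -0.0867  0.0016  5.2572]
w30 7 C,th,psi,phi [-0.0002 -0.0057 -0.0408  0.0474 -0.0008  5.2556]
die x world [0.0026 0.7861 0.618 ] elev 0.6662580965124836 yaw deg 89.81117439170644 face [ 0.6825 -0.0269  0.2454]
F [ 0.6825 -0.0269  0.2454] n [0.003 0.786 0.618] ang err now 32.41 turn deg 32.4 -> err 0.52
shift now-frame, no turn [-187.3 -154.2  160.9] shift incl. coming turn [-198.4 -157.3  160.9] Fc [ 1.6 -0.6 -5.9] z [ 0.04   0.579 -0.814] w 0.0555 t 25.6 qd 0.0617 q [-0.45  0.53  1.3   0.57  1.58 -0.5 ]
```

carry_out --series '[[[-12,-12,8],0],[[-25,-22,20],0],[[-25,-22,20],0],[[-25,-22,20],0],[[-25,-22,20],0],[[-20,-15,14],7],[[0,0,0],7],[[0,0,0],7],[[0,0,0],7],[[0,0,0],4]]'

```text
clock: 26.43
position: [0.5367, 0.1378, 0.1486]
ee_rot: [-0.288, 0.912, -0.28, -0.083]
contact_force: [0.3, -0.3, -5.8]
width: 0.0557
```

```bash
python3 pose.py w31|sed -n 2p;  python3 fitdie.py w14,w31 "[(253.5,389.5),(251.5,390.5)]"; python3 tgt.py
```

```text
[[253, 210, 138, 131, 14771]]
cost 0.6390694801287286 r 0.016711147430258904
w14 7 C,th,psi,phi [-0.0006 -0.0023 -0.0406 -0.0873  0.0015  2.1157]
w31 7 C,th,psi,phi [-0.0007 -0.0054 -0.0409  0.0429 -0.0005  2.1104]
die x world [0.5538 0.6537 0.5157] elev 0.5417701561048177 yaw deg 49.72849599103624 face [0.547  0.1281 0.1926]
F [0.547  0.1281 0.1926] n [0.554 0.654 0.516] ang err now 1.56 turn deg -1.1 -> err 1.15
shift now-frame, no turn [-70.4 -24.9  34.4] shift incl. coming turn [-70.  -24.9  34.4] Fc [ 0.2  0.4 -5.2] z [ 0.01   0.573 -0.82 ] w 0.0556 t 26.5333 qd 0.06 q [-0.29  0.33  1.77  0.61  1.29  0.05]
```

The error is 1.5°. Now the final translation to the focus.

carry_out --series '[[[-15,-6,7],0],[[-22,-8,10],0],[[-20,-7,10],0],[[-9,-3,4],-1],[[0,0,0],0]]'

```text
clock: 26.95
position: [0.4935, 0.2005, 0.1477]
ee_rot: [-0.287, 0.916, -0.267, -0.08]
contact_force: [-0.3, 0.2, -5.3]
width: 0.0557
```

```bash
python3 tgt.py
```

```text
F [0.5036 0.1913 0.192 ] n [0.534 0.668 0.519] ang err now 1.48 turn deg 0.3 -> err 1.45
shift now-frame, no turn [-5.3 -6.6 -1.9] shift incl. coming turn [-5.4 -6.6 -1.9] Fc [-0.3  0.2 -5.3] z [ 0.006  0.569 -0.822] w 0.0557 t 26.95 qd 0.023 q [-0.19  0.26  1.87  0.64  1.21  0.08]
```

carry_out --series '[[[-5,-6.5,-2],0],[[0,0,-1],0]]'

```text
clock: 27.12
position: [0.4928, 0.2051, 0.154]
ee_rot: [-0.287, 0.917, -0.266, -0.08]
contact_force: [0.5, 0.0, -5.0]
width: 0.0557
```

```bash
for i in 1 2 3; do python3 -c "
from h import *
snap('side')"; done; python3 pose.py w32|sed -n 2p; python3 fitdie.py w14,w32 "[(253.5,389.5),(251.5,390.5)]"; python3 tgt.py
python3 - <<'E'
from h import *
f,d=snap("side","s32");g,e=snap("scene","c32")
F=np.array([.5026,.1971,.1983])
a=proj(d,F).astype(int);b=proj(e,F).astype(int)
A=cv2.resize(f[a[1]-60:a[1]+60,a[0]-80:a[0]+80],(400,300),interpolation=cv2.INTER_CUBIC);B=cv2.resize(g[b[1]-60:b[1]+60,b[0]-80:b[0]+80],(400,300),interpolation=cv2.INTER_CUBIC)
A2=cv2.resize(f,(400,250));B2=cv2.resize(g,(400,250))
cv2.circle(A,(200,150),3,(0,0,255),-1);cv2.circle(B,(200,150),3,(0,0,255),-1)
cv2.imwrite("pics/fin.png",np.vstack([np.hstack([A,B]),np.hstack([A2,B2])]))
E
```

```text
[[253, 210, 138, 131, 14771]]
cost 0.49780811638594213 r 0.016709299824088617
w14 7 C,th,psi,phi [-0.0006 -0.0023 -0.0406 -0.0873  0.0015  2.1158]
w32 7 C,th,psi,phi [-0.0007 -0.0055 -0.0408  0.047   0.      2.11  ]
die x world [0.5343 0.6665 0.5199] elev 0.5466755485053677 yaw deg 51.280962768624185 face [0.5032 0.1948 0.1973]
F [0.5032 0.1948 0.1973] n [0.534 0.667 0.52 ] ang err now 1.39 turn deg 0.3 -> err 1.36
shift now-frame, no turn [-1.8 -1.7  0.5] shift incl. coming turn [-1.9 -1.7  0.5] Fc [-0.8  0.7 -5. ] z [ 0.006  0.567 -0.823] w 0.0557 t 27.3667 qd 0.0057 q [-0.18  0.25  1.86  0.64  1.22  0.1 ]
```

View pics/fin.png

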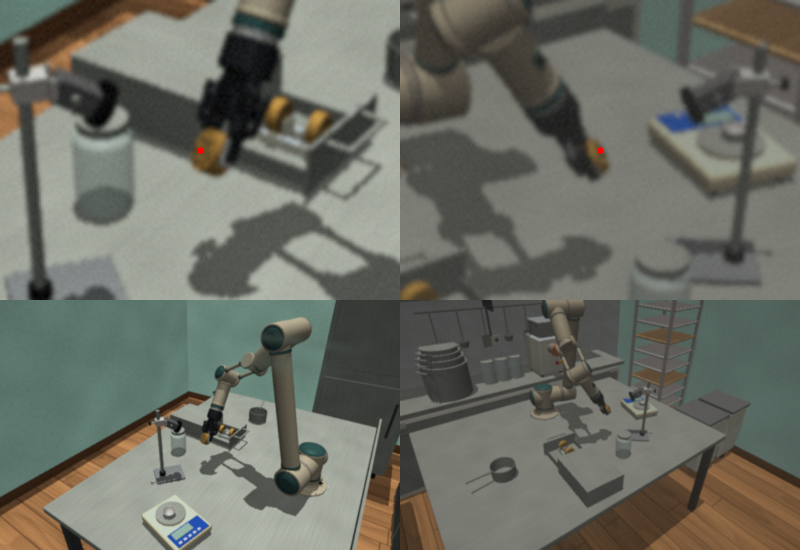

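The final picture shows the die facing the camera head with the computed focus on its face in both views: (200,150) on the left and (600,150) on the right. The two thin dies are still in the open drawer, and the jar, pan and balance stand as before. The arm is still, so I hand in.

```bash
python3 -c "
from rig import manip
s=manip.get_state();print(s['position'],abs(s['qd']).max(),s['width'],s['clock']);print(manip.sign_off())"
```

```text
[0.49272274 0.20405855 0.15304335] 0.002981696845580672 0.055618567366551366 27.4667
the job is handed in; nothing more can be done
None
```

The die is held still in front of the inspection camera, and I handed the job in at 27.5 s. I pulled the drawer open to its stop and took the thick die out of the middle slot. I then tilted the die and the tool by pressing the die's plain face against the cabinet's top left edge, since the moves cannot tilt the tool.

**Last checks**
- **Position:** the outlet face's centre measured about 2.5 mm from my estimate of the focus. The focus came from the wrist views of the camera head.
- **Angle:** the face is about 1.4° off square to the lens, mostly in elevation.
- **Stillness and grip:** the largest joint speed was 0.003 rad/s, with an 80 N grip.
- **Surroundings:** the last picture shows both thin dies still in the drawer, and the jar, pan, dish and stand where they were.

**What failed or disagreed**
- **Missed handle:** the first two handle grasps closed above the bar. The visible fingertips sit about 25 mm behind the reported TCP, which disagrees with the interface text, so I worked with that offset from then on.
- **Tilting the die:** the first push passed over the cabinet edge, and the last push of the second round slipped over it. After that round the die was still 3.2° off, so I went back for a third.
- **Lens position:** I took the lens to be level with the front of its ring. An early rough estimate from the fixed cameras put the ring about 10 mm higher. The wrist views agreed with each other to within 0.5 px, so I used those.

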